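# Put the spare vial block away and walk the heater back into its bay

## Robot

A 6-joint arm with a two-finger parallel gripper is mounted at the origin on the work surface. World frame = base frame: x ahead of the robot, y to its left, z up, the work surface at z = 0. Lengths are in m, angles in rad, forces in N, time in s.
With the tool pointing down it reaches from about 0.375 to 0.9 m from the base axis. Payload 3.1 kg.
Tool frame: the origin (TCP) lies at the very end of the fingers, on their centre line; the grasp point (between the pads) lies 19 mm behind it; z points along the fingers, y is the direction in which the jaws open and shut (so a half turn about z gives the same grasp; the last joint's range is limited). The gripper opens to 87 mm and grips with 3 to 60 N. Pads are 19 mm wide; open, the fingers measure 117 mm over their backs; the gripper's body (75 mm by 190 mm) begins 51 mm behind the grasp point.
Start: joints at [1.103, 0.527, 1.433, -0, 1.181, -0.178], TCP at [0.178, 0.599, 0.223] pointing down, gripper open.
Joint ranges: [-3.08, 3.08], [-0.75, 2.2], [0.22, 2.44], [-1.43, 4.57], [0, 2.65], [-2.85, 2.85]. Speed limits (rad/s): [2.79, 2.79, 3.14, 3.14, 3.14, 3.14].

## Interface

Orientations are given as a unit quaternion [x, y, z, w].
In Python, from rig import robot gives the robot as it stands.
- The arm moves only by the tool arm_command, never from a script. Its argument "targets" is a list of rows, each a list of 5 numbers: the shift along the tool's x, y, z in cm, then the turn about the tool's z in rad, then the finger opening in cm, from 0 to 8.7. In form: [[dx, dy, dz, spin, hand], ...]. A call has 1 to 5 rows; each row is the pose to reach, as a shift and turn from the pose commanded when the call began, along the tool's axes at that moment; what a row does not reach only later rows make up. A row lasts 1/8 s, in which the tool goes at most 62.5 mm and 10.7 degrees, less where a joint would pass 70% of its speed; a pose out of reach is approached as far as the arm can. A call with a gripper value outside its range is refused whole. The fingers move at their own pace and stop on an object; "newtons" is the grip in N (left out, the last holds). Time passes only in rows, so rows that repeat a pose let the fingers close. It gives the time, the measured TCP pose, the force and the opening at its end, in the units of the state.
- robot.get_obs(): the state, without advancing time (a new reading comes with each control period).
- robot.camera(name): name is "scene" or "top" or "wrist"; returns (picture, depth): 384x512x3 uint8, red, green, blue; 384x512 float32, m along the optical axis (not along the pixel's ray), 0 where there is no reading.
- robot.camera_model(name): a dict with "mtx" (3x3 intrinsics, pixels), "extrinsics" (4x4, takes a point from world to camera coordinates). Camera axes: x right, y up, looking along -z (the intrinsics and any distortion apply to the point x, -y, -z); pixel columns grow to the right and rows downward; lengths in m; the calibration is good to about 2 mm. A picture is of the moment at which its call begins: read the wrist's pose just before it. camera_model takes no time and is no camera call; for the wrist camera it gives the pose at the moment of the call.
- robot.hand_in(): hands the job in, once; it reports no verdict.
The state is a dict: "time": time; "q": joint angles; "joint_velocities": joint speeds; "joint_torque": joint torques, N m; "position": TCP position; "tool_rot": TCP orientation; "ft_force": force on the tool from outside, world axes, zero at the start; "moment": the same for the moment, N m; "grip_width": finger opening in m.
Only numpy, scipy, OpenCV 4.12 (cv2) and the standard library are available. Lean on these libraries where they do the work, as an engineer would, in place of code of your own. Each camera call takes 0.05 s, during which the arm holds its last target.

## Task

Tidy up after a block change on the vial heater. Gently set the red vial block, which was left lying in the heater's bay, flat into its own tray, the one with the red label; then walk the heavy heater straight away from you into its bay with short pushes by turns on its two front corners, never lifting it, never letting it swing more than about 15 degrees out of square, and keeping off its front panel and clear hood. Finish with its back flush against the stop rail and its sides between the yellow tape marks, and leave everything else where it is.

Things in the scene. Friction and masses are not known exactly. Their poses are not given: they have to be found in the camera images.
- bay: Heater's parking bay (fixed): aluminium stop rail, 260 mm long (y), 28 mm high, and yellow tape flat on the bench. Origin at bench level, middle of the rail's face that looks to the robot; x from the heater into the rail, y to the left along it. Inner edges of the two side tapes at y = +115 and -115 mm. Home, the heater's origin is at x = -70, y = 0 mm (15 mm either side allowed).
- heater: Dry-block vial heater, white box, about 1.8 kg (weight, friction vary): 140 deep (x), 200 wide (y), housing top 68 mm up, on four corner feet. Origin on the bench under the housing's middle; x to its back, y to its left. Starts 115 to 130 mm short of the rail. A corner push (4 to 15 N) turns it as it goes: its middle goes a bit over half as far as that corner. It stops with the push.
- heater_corner_left (a point): Left front push place (grey patch), on the heater's front face 80 mm left of its middle, 42 mm above the bench. The flat face beside the panel spans 56 to 100 mm from the middle, 6 to 68 mm above the bench. Axes as the heater's.
- heater_corner_right (a point): The same at the right front corner, 80 mm right of the middle.
- heater_panel: The heater's delicate black front panel with display and keys, part of the heater: 112 mm wide, in the middle of the front face, standing 12 mm proud of it towards the robot (keys and knob up to 18 mm), from 15 to 65 mm above the bench. Same origin and axes as the heater. Not to be pushed on.
- heater_hood: The heater's clear plastic hood over a blue block, part of the heater: 94 mm (x) by 124 mm (y), its middle 12 mm behind the heater's middle, from 68 to 88 mm above the bench. Same origin and axes as the heater. Not to be pushed on.
- heater_back_left (a point): Point on the heater's back face, 85 mm left of the middle, 20 mm above the bench; at the rail's face (bay x = 0) when home.
- heater_back_right (a point): The same, 85 mm right of the middle.
- red_block_center (a point): Centre of the loose red vial block, half-way up: anodised aluminium, 80 long (x), 50 wide (y), 45 mm high (z), dark vial wells in its top, about 0.42 kg. Starts flat on the bench between heater and rail, long side roughly towards the rail; best gripped from above across its 50 mm width.
- tray_red: Red block's storage tray (fixed), grey with a red label tab on its +y side (out to y = 52 mm, rim height). Outside 102 (x) by 68 mm (y), 16 mm high; inside 94 by 60 mm, floor 4 mm thick, walls 12 mm above the floor. Origin under its middle, 8 mm above the bench; x along its length. A block seated in it, either way round, has its centre 26.5 mm above this origin.
- tray_blue: Like the red tray, with a blue label: empty, it belongs to the blue block that is in the heater. The three trays stand end to end, 107 mm apart, in varying order, on one grey board 8 mm thick.
- tray_yellow: Like the red tray, with a yellow label; its yellow block lies in it.
- yellow_block_center (a point): Centre of the yellow vial block, the same size as the red one, lying in its own tray; to be left alone.
- vial_rack: Bystander, loose: blue rack of small vials, 125 x 68 x 46 mm, right of the bay. Origin under its middle.
- solvent_bottle: Bystander, loose: amber bottle, 76 mm across, 170 mm high, behind the left end of the rail. Origin under its middle.
- standard_jar: Bystander, loose: glass jar, 60 mm across, 75 mm high, at the far left. Origin under its middle.
- syringe_case: Bystander, loose: black flat case with a syringe, 50 x 170 x 24 mm, behind the rail. Origin under its middle.
- flow_meter: Bystander, loose: grey and orange hand-held gas flow meter, 150 x 79 x 33 mm, at the right. Origin under its middle.
- column_wrench: Bystander, loose: steel wrench 150 mm long lying at the far left.
There are look-alikes about, which are no part of the job. Leave any turquoise look-alike of the part that bears red_block_center alone.

How it is judged:
By the outcome, as a careful person would: the job done as asked, in the order asked, and still so for the second after the job is handed in, with the robot touching nothing.
It also fails if it takes over 64 s, if anything falls off the work surface, if the arm or the gripper's body presses on something with over 40 N, if the wrist force passes 120 N, or if a joint passes its speed limit or range.

## Working session

There is one attempt and no reset: what is moved stays moved. The work goes in short steps, Python scripts to look and compute and a tool call to move; the robot and the scene stay as the last step left them, time stands still between calls to the robot, and variables do not carry over. Pictures are saved under pics/ and viewed, and the job is handed in when it is done.

Besides the shell and the picture viewer there is one more tool, called by a JSON object that holds its "op" and its "data", one argument or row to a line. arm_command: Moves the arm, as the interface text tells. Its arguments: {"type":"object","properties":{"targets":{"type":"array","items":{"type":"array","items":{"type":"number"}}},"newtons":{"type":"number"}},"required":["targets"]}

```bash
ls; mkdir -p pics; python3 - <<'E'
from rig import robot
import cv2,numpy as np
o=robot.get_obs()
for k,v in o.items(): print(k,np.round(v,4))
for n in ["scene","top","wrist"]:
    m=robot.camera_model(n)
    p,d=robot.camera(n)
    np.savez(f"pics/{n}0.npz",p=p,d=d,K=m["mtx"],E=m["extrinsics"])
    print(n,{k:np.round(v,3).tolist() if not isinstance(v,str) else v for k,v in m.items()})
    cv2.imwrite(f"pics/{n}0.png",cv2.resize(p[:,:,::-1],(768,576),interpolation=cv2.INTER_CUBIC))
E
```

```text
pics
time 0.0
q [ 1.1035  0.5285  1.4339  0.      1.1814 -0.1785]
joint_velocities [-0.0005  0.0003 -0.0006 -0.0018 -0.0022 -0.0007]
joint_torque [ 8.00000e-04 -4.40043e+01 -1.76592e+01  6.33000e-02  5.81000e-02
 -2.00000e-04]
position [0.1776 0.5985 0.2216]
tool_rot [ 1.439e-01  9.896e-01 -1.000e-03 -3.000e-04]
ft_force [-0.4236 -0.3849 -0.6664]
moment [-0.0013  0.0173  0.0053]
grip_width 0.0873
scene {'mtx': [[374.895, 0.0, 254.328], [0.0, 374.895, 195.166], [0.0, 0.0, 1.0]], 'extrinsics': [[0.463, 0.886, 0.004, -0.284], [-0.731, 0.38, 0.567, 0.418], [0.5, -0.265, 0.824, -1.477], [0.0, 0.0, 0.0, 1.0]]}
top {'mtx': [[396.704, 0.0, 254.907], [0.0, 396.704, 188.511], [0.0, 0.0, 1.0]], 'extrinsics': [[-0.001, -1.0, 0.015, -0.03], [0.989, 0.001, 0.145, -0.609], [-0.145, 0.015, 0.989, -1.093], [0.0, 0.0, 0.0, 1.0]]}
wrist {'mtx': [[287.855, 0.0, 257.277], [0.0, 287.855, 193.173], [0.0, 0.0, 1.0]], 'extrinsics': [[0.285, 0.958, -0.001, -0.624], [-0.924, 0.275, -0.264, 0.031], [-0.253, 0.077, 0.964, -0.389], [0.0, 0.0, 0.0, 1.0]]}
```

View pics/top0.png

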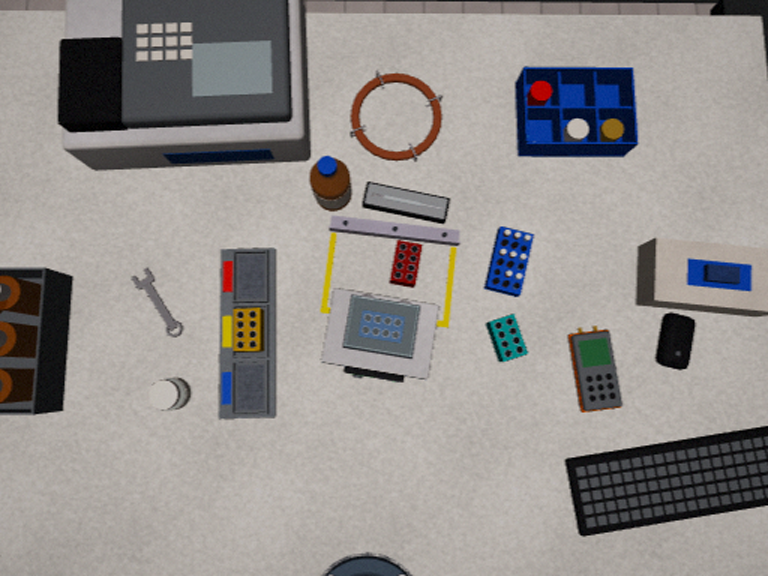

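View pics/scene0.png

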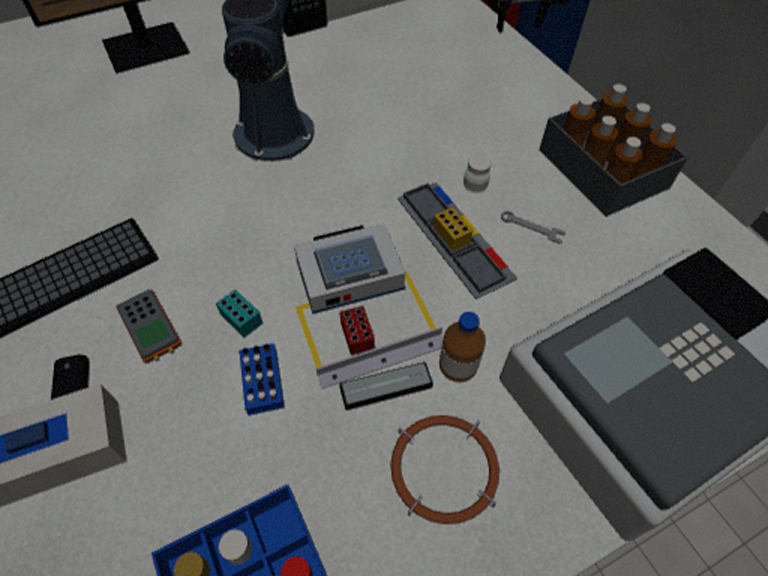

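View pics/wrist0.png

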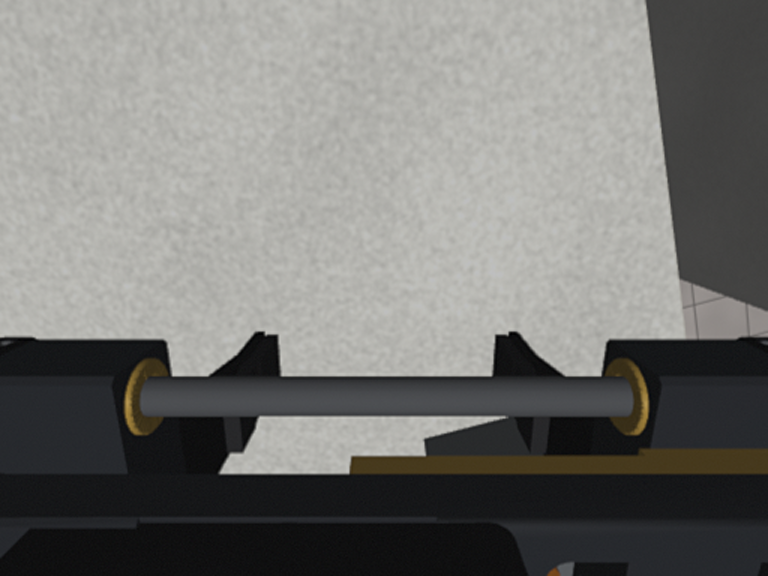

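The top view (768-px scale) shows two candidates for the red block. One is the red block at (406,263) between the heater and the rail. The other is a turquoise look-alike at (507,338), to be left alone. The first fits by colour and place. The red-label tray is the far one at (250,277), empty, next to the yellow tray (250,330) and the blue tray (250,387). I'll confirm with crops.

```bash
cat > h.py <<'E'
import numpy as np,cv2
def load(n):
    z=np.load(f"pics/{n}.npz"); return z['p'],z['d'],z['K'],z['E']
def ray(K,E,uv):
    uv=np.atleast_2d(np.asarray(uv,float)); R=E[:3,:3];t=E[:3,3]
    d=np.c_[(uv[:,0]-K[0,2])/K[0,0],-(uv[:,1]-K[1,2])/K[1,1],-np.ones(len(uv))]
    return -R.T@t, d@R
def onz(K,E,uv,z):
    c,d=ray(K,E,uv); s=(z-c[2])/d[:,2]; return c+d*s[:,None]
def proj(K,E,X):
    X=np.atleast_2d(X); p=X@E[:3,:3].T+E[:3,3]
    return np.c_[K[0,0]*p[:,0]/-p[:,2]+K[0,2],K[1,1]*-p[:,1]/-p[:,2]+K[1,2]]
def tri(v):  # list of (K,E,uv)
    A=np.zeros((3,3));b=np.zeros(3)
    for K,E,uv in v:
        c,d=ray(K,E,uv);d=d[0]/np.linalg.norm(d[0]);P=np.eye(3)-np.outer(d,d);A+=P;b+=P@c
    X=np.linalg.solve(A,b)
    return X
def snap(robot,n,name):
    m=robot.camera_model(n); p,d=robot.camera(n)
    np.savez(f"pics/{name}.npz",p=p,d=d,K=m["mtx"],E=m["extrinsics"]); return p,d,np.array(m["mtx"]),np.array(m["extrinsics"])
def crop(p,x0,y0,x1,y1,k,fn):
    cv2.imwrite(fn,cv2.resize(p[y0:y1,x0:x1,::-1],None,fx=k,fy=k,interpolation=cv2.INTER_CUBIC))
def pts(K,E,d,uv):  # depth points
    c,r=ray(K,E,uv); uv=np.atleast_2d(uv).astype(int)
    return c+r*d[uv[:,1],uv[:,0]][:,None]
E
python3 - <<'E'
from h import *
p,*_=load("top0"); crop(p,140,130,320,265,4,"pics/tc.png")
p,*_=load("scene0"); crop(p,185,110,355,280,3.5,"pics/sc.png")
E
```

```text
(no output)
```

View pics/tc.png

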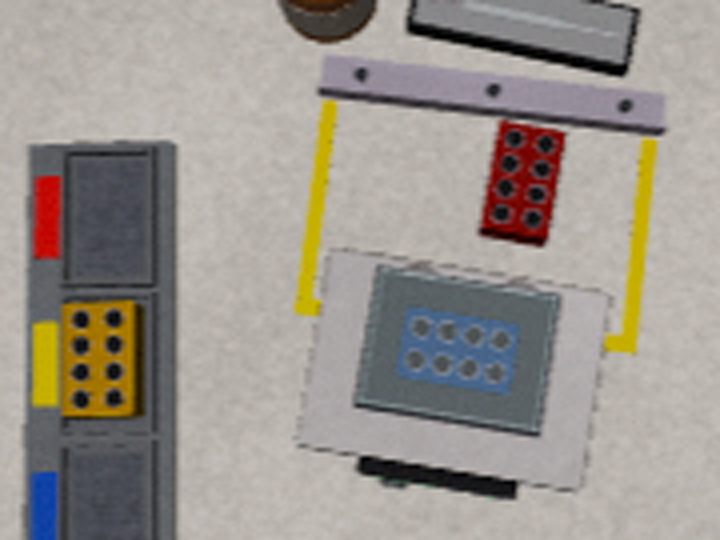

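View pics/sc.png

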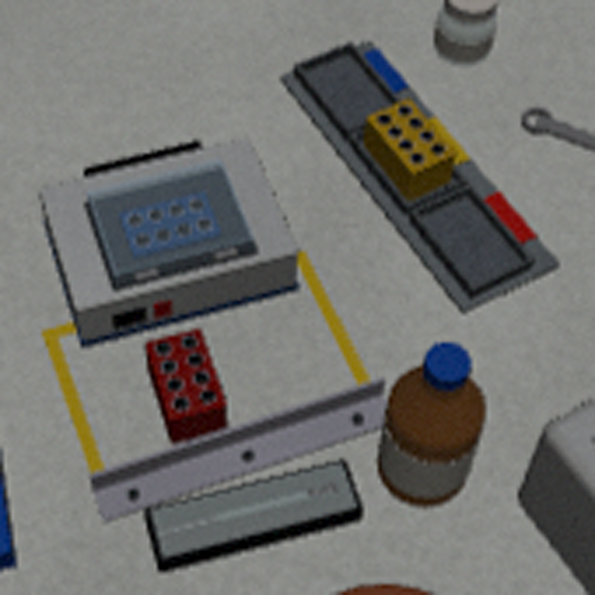

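Confirmed: the red block (top crop 523,178; scene crop 186,372) and the red-label tray (top crop 110,218). Now the measuring.

```bash
python3 - <<'E'
from h import *
T=load("top0");S=load("scene0")
def mask(p,lo,hi,roi):
    h=cv2.cvtColor(p,cv2.COLOR_RGB2HSV); m=np.zeros(h.shape[:2],np.uint8)
    x0,y0,x1,y1=roi; m[y0:y1,x0:x1]=cv2.inRange(h[y0:y1,x0:x1],np.array(lo),np.array(hi)); return m
def cen(m):
    n,l,s,c=cv2.connectedComponentsWithStats(m); i=1+np.argmax(s[1:,4]); return c[i],s[i],(l==i).astype(np.uint8)
KT,ET,KS,ES=T[2],T[3],S[2],S[3]
# red block wells
t=np.array([(514,138),(545,144),(510,163),(541,169),(505,187),(536,193),(501,212),(532,218)])/4+[140,130]-.4
s=np.array([(165,348),(190,342),(170,366),(196,361),(175,384),(201,379),(181,403),(207,397)])/3.5+[185,110]-.4
# order: top rows far->near, left,right ; scene: near row first... reversed
X=np.array([tri([(KT,ET,t[i]),(KS,ES,s[7-i])]) for i in range(8)])
print("wells",np.round(X,4).tolist(),X.mean(0)); 
P=onz(KT,ET,t,0.045);print("top-ray mean",P.mean(0)); Q=onz(KS,ES,s[::-1],.045);print("sc",Q.mean(0))
for A in(P,Q):
    v=(A[0]+A[1]-A[6]-A[7]); print("long dir deg",np.degrees(np.arctan2(v[1],v[0])))
# labels
for nm,lo,hi in(("red",(0,180,120),(6,255,255)),("yel",(22,150,100),(32,255,255)),("blu",(100,150,100),(125,255,255))):
    mt=mask(T[0],lo,hi,(145,165,156,280)); ms=mask(S[0],lo,hi,(287,115,345,185))
    ct,st,_=cen(mt);cs,ss,_=cen(ms); print(nm,ct,st,cs,ss,tri([(KT,ET,ct),(KS,ES,cs)]),onz(KT,ET,ct,.024)[0],onz(KS,ES,cs,.024)[0])
# depth
d=T[1]
for nm,uv in(("redtop",(271,174.5)),("trayfloor",(167,185)),("bench",(195,185)),("heat",(222,200)),("rail",(262,148))):
    print(nm,pts(KT,ET,d,uv))
E
```

```text
wells [[0.6799, -0.0691, 0.044], [0.6755, -0.0911, 0.0449], [0.6617, -0.0658, 0.0434], [0.6571, -0.0878, 0.0453], [0.6441, -0.0619, 0.0437], [0.6395, -0.084, 0.0455], [0.6257, -0.0587, 0.0453], [0.6214, -0.0805, 0.0457]] [ 0.6506032  -0.07486716  0.04471444]
top-ray mean [ 0.65051611 -0.07492522  0.045     ]
sc [ 0.65078075 -0.07487248  0.045     ]
long dir deg -10.20728841174423
long dir deg -11.84946025042719
red [151.5        183.66666667] [149 174   6  21 120] [330.05172414 171.48275862] [324 165  13  14  58] [0.62556957 0.27066329 0.02369204] [0.62554526 0.27063764 0.024     ] [0.62573332 0.27042419 0.024     ]
yel [151.5147929  220.68639053] [148 210   8  22 169] [303.98378378 149.05405405] [290 139  29  20 185] [0.51273884 0.25374353 0.03201112] [0.51781813 0.26669555 0.024     ] [0.50470308 0.24640093 0.024     ]
blu [150.48091603 258.41984733] [148 248   6  22 131] [294.7755102  129.75510204] [290 124  11  12  49] [0.41098205 0.26656102 0.02153586] [0.41096284 0.26574808 0.024     ] [0.41300135 0.26533734 0.024     ]
redtop [[ 0.64923516 -0.07676575  0.04532274]]
trayfloor [[0.62341101 0.22786089 0.01269383]]
bench [[0.62489115 0.14689315 0.003645  ]]
heat [[0.57258351 0.0619743  0.06790867]]
rail [[ 0.73729548 -0.05243685  0.00666779]]
```

```bash
python3 - <<'E'
from h import *
T=load("top0");S=load("scene0");KT,ET,KS,ES=T[2],T[3],S[2],S[3]
f=lambda l:np.array(l)/4+[140,130]-.4
np.set_printoptions(precision=4,suppress=True)
def rep(n,P): print(n,P[:,:2].tolist() and np.round(P[:,:2],4).tolist(), "mean",P.mean(0))
P=onz(KT,ET,f([(67,152),(155,150),(152,286),(63,285)]),.024);rep("tray inner",P)
fs=lambda l:np.array(l)/3.5+[185,110]-.4
P=onz(KS,ES,fs([(412,215),(463,187),(535,265),(478,295)]),.024);rep("tray scene",P)
H=onz(KT,ET,f([(330,248),(611,292),(580,490),(298,445)]),.068);rep("heater",H)
for a,b in((0,1),(3,2),(0,3),(1,2)):
    v=H[a]-H[b];print(np.degrees(np.arctan2(v[1],v[0])),np.linalg.norm(v))
HS=onz(KS,ES,fs([(298,253),(77,306),(41,192),(247,138)]),.068);rep("heater sc",HS)
R=onz(KT,ET,f([(320,90),(663,128)]),.028);rep("rail top front edge",R)
v=R[0]-R[1];print(np.degrees(np.arctan2(v[1],v[0])),np.linalg.norm(v))
Y=onz(KT,ET,f([(336,101),(316,300),(642,140),(624,338)]),0);rep("tape inner",Y)
for a,b in((0,1),(2,3),(0,2)):
    v=Y[a]-Y[b];print(np.degrees(np.arctan2(v[1],v[0])),np.linalg.norm(v))
E
```

```text
tray inner [[0.6732, 0.2582], [0.6748, 0.1939], [0.5745, 0.1934], [0.5752, 0.2577]] mean [0.6244 0.2258 0.024 ]
tray scene [[0.5827, 0.1915], [0.5763, 0.2518], [0.6827, 0.2599], [0.6867, 0.196]] mean [0.6321 0.2248 0.024 ]
heater [[0.5963, 0.0619], [0.5653, -0.1347], [0.4286, -0.1113], [0.4595, 0.0825]] mean [ 0.5124 -0.0254  0.068 ]
81.05800502166548 0.19901830879617166
80.94710843594517 0.19619358197895742
-8.540400297441227 0.1382826598189817
-9.70881507410685 0.13867141671496727
heater sc [[0.6002, 0.0592], [0.5631, -0.1327], [0.4349, -0.112], [0.4629, 0.0813]] mean [ 0.5153 -0.026   0.068 ]
rail top front edge [[0.7192, 0.0733], [0.6911, -0.1792]] mean [ 0.7052 -0.053   0.028 ]
83.64922458738297 0.2540622829106797
tape inner [[0.7175, 0.0632], [0.5668, 0.0765], [0.6879, -0.1673], [0.5386, -0.1513]] mean [ 0.6277 -0.0447  0.    ]
-5.034390365872225 0.15127500218539675
-6.123416463859929 0.15016322810265373
82.68761983385816 0.23241050646338576
```

```bash
cat >> h.py <<'E'
def state(robot):
    from scipy.spatial.transform import Rotation as R
    o=robot.get_obs(); M=R.from_quat(o["tool_rot"]).as_matrix(); return o,M,np.array(o["position"])
def rel(robot,xyz,psi_deg,quiet=False):
    """shift in tool axes (cm) and spin to bring TCP to xyz with tool y at psi_deg (mod 180)"""
    o,M,p=state(robot); d=M.T@(np.array(xyz)-p)*100
    psi=np.degrees(np.arctan2(M[1,1],M[0,1])); e=(psi_deg-psi+90)%180-90
    print("t",round(o["time"],3),"pos",np.round(p,4),"psi",round(psi,2),"F",np.round(o["ft_force"],1),"w",round(o["grip_width"],4),"-> d",np.round(d,2),"spin",round(-np.radians(e),3))
E
python3 - <<'E'
from h import *
from rig import robot
rel(robot,[.6506,-.0749,.14],79)
E
```

```text
t 0.15 pos [0.1777 0.5986 0.2218] psi 73.45 F [ 0.2 -0.1 -0.1] w 0.0868 -> d [-64.51 -51.08   8.24] spin -0.097
```

{"op": "arm_command", "data": {
  "targets": [
    [-12.9, -10.2, 0, -0.05, 8.7],
    [-16, -14, 0, -0.097, 8.7],
    [-20, -16, 0, -0.097, 8.7],
    [-25, -20, 0, -0.097, 8.7],
    [-30, -24, 0, -0.097, 8.7]
  ]
}}

```text
time: 0.78
position: [0.3567, 0.3407, 0.2225]
tool_rot: [0.096, 0.995, 0.0, 0.0]
ft_force: [1.1, 0.7, 0.3]
grip_width: 0.0866
```

```bash
python3 - <<'E'
from h import *
from rig import robot
rel(robot,[.6506,-.0749,.14],79)
E
```

```text
t 0.775 pos [0.3567 0.3407 0.2225] psi 79.03 F [1.1 0.7 0.3] w 0.0866 -> d [-36.76 -35.21   8.26] spin 0.001
```

{"op": "arm_command", "data": {
  "targets": [
    [-36.8, -35.2, 0, 0, 8.7],
    [-36.8, -35.2, 0, 0, 8.7],
    [-36.8, -35.2, 0, 0, 8.7],
    [-36.8, -35.2, 0, 0, 8.7],
    [-36.8, -35.2, 0, 0, 8.7]
  ]
}}

```text
time: 1.4
position: [0.5371, 0.0854, 0.2224]
tool_rot: [0.096, 0.995, 0.0, -0.0]
ft_force: [1.1, 0.8, 0.2]
grip_width: 0.087
```

```bash
python3 - <<'E'
from h import *
from rig import robot
rel(robot,[.6506,-.0749,.14],79)
E
```

```text
t 1.4 pos [0.5371 0.0854 0.2224] psi 78.98 F [1.1 0.8 0.2] w 0.087 -> d [-14.2  -13.56   8.24] spin -0.0
```

{"op": "arm_command", "data": {
  "targets": [
    [-14.2, -13.5, 0, 0, 8.7],
    [-14.2, -13.5, 0, 0, 8.7],
    [-14.2, -13.5, 0, 0, 8.7],
    [-14.2, -13.5, 4, 0, 8.7],
    [-14.2, -13.5, 4, 0, 8.7]
  ]
}}

```text
time: 2.02
position: [0.6473, -0.0727, 0.1787]
tool_rot: [0.097, 0.995, 0.001, -0.004]
ft_force: [-0.3, 1.3, -0.4]
grip_width: 0.0871
```

```bash
python3 - <<'E'
from h import *
from rig import robot
rel(robot,[.6506,-.0749,.14],79)
p,d,K,E=snap(robot,"wrist","w1"); cv2.imwrite("pics/w1.png",cv2.resize(p[:,:,::-1],(768,576)))
p,d,K,E=snap(robot,"top","t1"); crop(p,200,120,320,265,4,"pics/t1.png")
E
```

```text
t 2.025 pos [ 0.6473 -0.0727  0.1787] psi 78.9 F [-0.3  1.3 -0.4] w 0.0871 -> d [-0.4  -0.15  3.87] spin -0.002
```

View pics/w1.png

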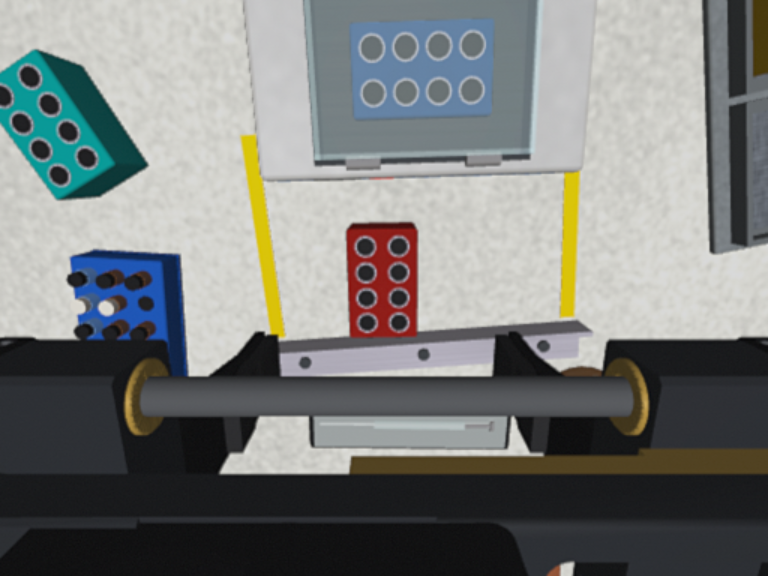

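The wrist view shows the red block at (382,283), between heater and rail, square to the jaws. I'll cross-check its position from the wells.

```bash
python3 - <<'E'
from h import *
from rig import robot
p,d,K,E=load("w1")
uv=np.array([(366,246),(399,246),(366,272),(399,272),(367,298),(399,298),(367,322),(399,322)])/1.5-.3
P=onz(K,E,uv,.045);print(P.mean(0)); v=P[6]+P[7]-P[0]-P[1];print(np.degrees(np.arctan2(v[1],v[0])))
T=load("top0")
tt=np.array([523,178])/4+[140,130]-.4
print(tri([(K,E,uv.mean(0)),(T[2],T[3],tt)]))
rel(robot,[.6506,-.0749,.019],78.8)
E
```

```text
[ 0.65027869 -0.07618296  0.045     ]
-10.894902044051191
[ 0.65211283 -0.07600918  0.03604707]
t 2.125 pos [ 0.6492 -0.0717  0.1823] psi 79.03 F [-1.   0.8  0.9] w 0.0872 -> d [-0.23 -0.29 16.33] spin 0.004
```

{"op": "arm_command", "data": {
  "targets": [
    [-0.1, -0.1, 5, 0, 8.7],
    [-0.1, -0.1, 9, 0, 8.7],
    [-0.1, -0.1, 10, 0, 8.7],
    [-0.1, -0.1, 10, 0, 8.7]
  ]
}}

```text
time: 2.62
position: [0.6513, -0.0729, 0.0838]
tool_rot: [0.095, 0.995, -0.0, 0.001]
ft_force: [-1.1, -0.2, -0.8]
grip_width: 0.0871
```

```bash
python3 - <<'E'
from h import *
from rig import robot
rel(robot,[.6506,-.0755,.019],78.8)
E
```

```text
t 2.625 pos [ 0.6513 -0.0729  0.0838] psi 79.08 F [-1.1 -0.2 -0.8] w 0.0871 -> d [ 0.03 -0.27  6.48] spin 0.005
```

{"op": "arm_command", "data": {
  "targets": [
    [0, -0.2, 3.5, 0, 8.7],
    [0, -0.25, 6, 0, 8.7],
    [0, -0.25, 6.5, 0, 8.7],
    [0, -0.25, 6.5, 0, 8.7]
  ]
}}

```text
time: 3.12
position: [0.6516, -0.0762, 0.0193]
tool_rot: [0.096, 0.995, -0.0, 0.001]
ft_force: [0.4, -0.1, -0.2]
grip_width: 0.0873
```

```bash
python3 - <<'E'
from h import *
from rig import robot
rel(robot,[.6506,-.0755,.019],78.8)
E
```

```text
t 3.125 pos [ 0.6516 -0.0762  0.0193] psi 79.03 F [ 0.4 -0.1 -0.2] w 0.0873 -> d [0.11 0.05 0.03] spin 0.004
```

{"op": "arm_command", "data": {
  "targets": [
    [0, 0, 0, 0, 6.0],
    [0, 0, 0, 0, 4.5],
    [0, 0, 0, 0, 4.0],
    [0, 0, 0, 0, 4.0],
    [0, 0, 0, 0, 4.0]
  ],
  "newtons": 25
}}

```text
time: 3.75
position: [0.6502, -0.076, 0.0176]
tool_rot: [0.096, 0.995, -0.0, -0.0]
ft_force: [0.4, 0.3, 1.1]
grip_width: 0.0495
```

{"op": "arm_command", "data": {
  "targets": [
    [0, 0, -1, 0, 4.0],
    [0, 0, -3, 0, 4.0],
    [0, 0, -6, 0, 4.0],
    [0, 0, -9, 0, 4.0],
    [0, 0, -9, 0, 4.0]
  ]
}}

```text
time: 4.38
position: [0.6527, -0.0767, 0.1113]
tool_rot: [0.096, 0.995, -0.001, 0.004]
ft_force: [0.5, 0.0, -4.4]
grip_width: 0.0499
```

```bash
python3 - <<'E'
from h import *
from rig import robot
rel(robot,[.6255,.227,.110],91.3)
E
```

```text
t 4.375 pos [ 0.6527 -0.0767  0.1113] psi 79.02 F [ 0.5  0.  -4.4] w 0.0499 -> d [ 8.45 29.29  0.05] spin -0.214
```

{"op": "arm_command", "data": {
  "targets": [
    [8.4, 29.2, -1, -0.214, 4.0],
    [8.4, 29.2, -1, -0.214, 4.0],
    [8.4, 29.2, -1, -0.214, 4.0],
    [8.4, 29.2, -1, -0.214, 4.0],
    [8.4, 29.2, -1, -0.214, 4.0]
  ]
}}

```text
time: 5.0
position: [0.6219, 0.2289, 0.1163]
tool_rot: [-0.011, 1.0, -0.0, -0.001]
ft_force: [0.5, 0.2, -3.2]
grip_width: 0.0496
```

{"op": "arm_command", "data": {
  "targets": [
    [0, 0, 0, 0, 4.0],
    [0, 0, 0, 0, 4.0]
  ]
}}

```text
time: 5.25
position: [0.6225, 0.2264, 0.1164]
tool_rot: [-0.012, 1.0, -0.001, -0.001]
ft_force: [0.0, -0.4, -4.4]
grip_width: 0.0496
```

```bash
python3 - <<'E'
from h import *
from rig import robot
rel(robot,[.6255,.227,.0305],91.3)
p,d,K,E=snap(robot,"wrist","w2"); cv2.imwrite("pics/w2.png",cv2.resize(p[:,:,::-1],(768,576)))
E
```

```text
t 5.25 pos [0.6225 0.2264 0.1164] psi 91.34 F [ 0.  -0.4 -4.4] w 0.0496 -> d [-0.32  0.06  8.59] spin 0.001
```

View pics/w2.png

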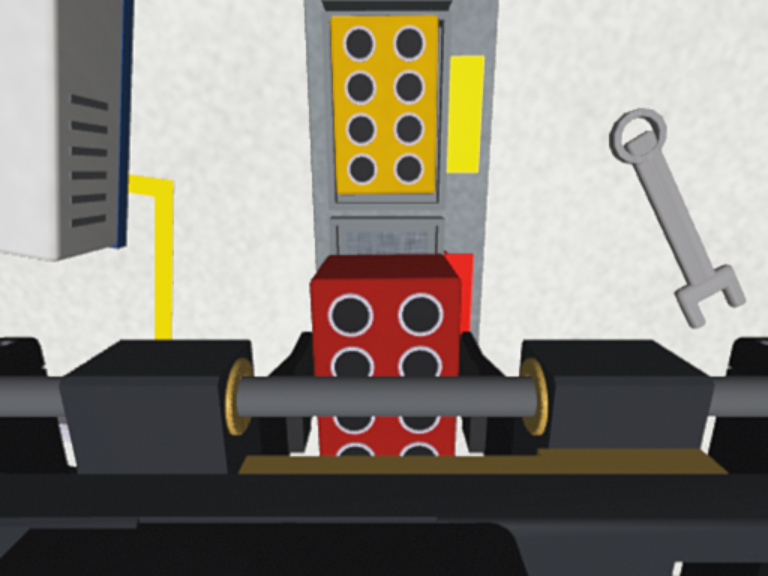

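```bash
python3 - <<'E'
from h import *
p,d,K,E=load("w2")
uv=np.array([(351,315),(421,315),(351,367),(421,366)])/1.5-.3
P=onz(K,E,uv,.1164+.0274);print(np.round(P,4)); v=P[:2].mean(0)-P[2:].mean(0);c=P.mean(0)-v/2*2*1 if 0 else P[2:].mean(0)-v/2; print("centre",c,np.linalg.norm(v),np.degrees(np.arctan2(-v[1],-v[0])))
crop(p,190,120,340,240,5,"pics/w2c.png")
E
```

```text
[[0.5955 0.2137 0.1438]
 [0.595  0.2366 0.1438]
 [0.6141 0.2137 0.1438]
 [0.6132 0.2374 0.1438]]
centre [0.62277466 0.2257503  0.1438    ] 0.018328121943748842 1.2734385051293455
```

View pics/w2c.png

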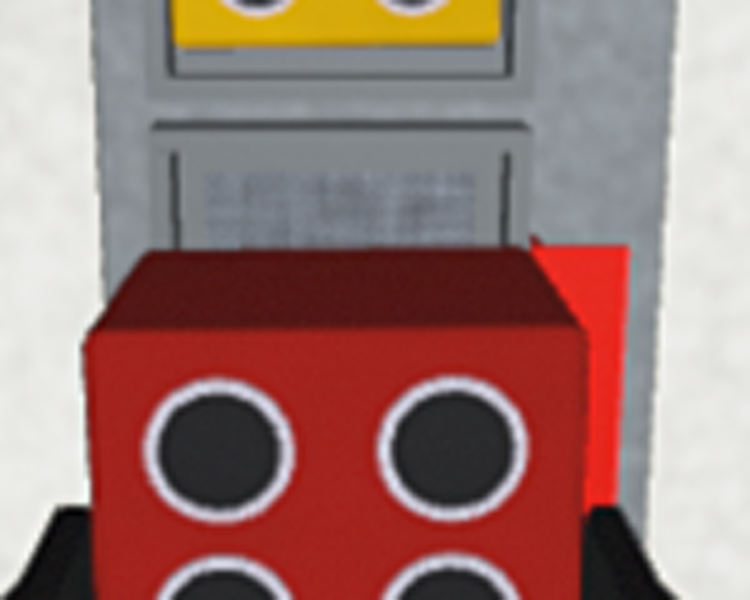

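```bash
python3 - <<'E'
from h import *
p,d,K,E=load("w2")
f=lambda l:np.array(l)/5+[190,120]-.4
print(np.round(onz(K,E,f([(152,129),(530,129),(175,152),(506,152),(535,247),(630,247)]),.024),4))
E
```

```text
[[0.577  0.1923 0.024 ]
 [0.5755 0.2583 0.024 ]
 [0.5809 0.1963 0.024 ]
 [0.5796 0.2544 0.024 ]
 [0.5964 0.2604 0.024 ]
 [0.596  0.2774 0.024 ]]
```

{"op": "arm_command", "data": {
  "targets": [
    [-0.4, 0.1, 2, 0, 4.0],
    [-0.4, 0.1, 4, 0, 4.0],
    [-0.4, 0.1, 6, 0, 4.0],
    [-0.4, 0.1, 6.5, 0, 4.0],
    [-0.4, 0.1, 6.5, 0, 4.0]
  ]
}}

```text
time: 5.92
position: [0.6271, 0.2276, 0.0517]
tool_rot: [-0.011, 1.0, -0.0, -0.001]
ft_force: [-0.2, 0.2, -3.8]
grip_width: 0.0497
```

```bash
python3 - <<'E'
from h import *
from rig import robot
rel(robot,[.6262,.227,.0305],91.3)
E
```

```text
t 5.925 pos [0.6271 0.2276 0.0517] psi 91.26 F [-0.2  0.2 -3.8] w 0.0497 -> d [ 0.09 -0.06  2.12] spin -0.001
```

{"op": "arm_command", "data": {
  "targets": [
    [0, 0, 0.7, 0, 4.0],
    [0, 0, 1.3, 0, 4.0],
    [0, 0, 1.6, 0, 4.0],
    [0, 0, 1.8, 0, 4.0],
    [0, 0, 1.8, 0, 4.0]
  ]
}}

```text
time: 6.55
position: [0.6273, 0.2278, 0.0345]
tool_rot: [-0.011, 1.0, -0.0, -0.0]
ft_force: [0.2, 0.5, -3.5]
grip_width: 0.0501
```

{"op": "arm_command", "data": {
  "targets": [
    [0, 0, 0.1, 0, 4.0],
    [0, 0, 0.2, 0, 4.0],
    [0, 0, 0.3, 0, 4.0]
  ]
}}

```text
time: 6.92
position: [0.6274, 0.2277, 0.0315]
tool_rot: [-0.011, 1.0, -0.0, 0.0]
ft_force: [-0.3, -0.2, -3.5]
grip_width: 0.0497
```

Still carrying the full weight (−3.5 N), so there's no contact yet. I'll inch down.

{"op": "arm_command", "data": {
  "targets": [
    [0, 0, 0.1, 0, 4.0],
    [0, 0, 0.15, 0, 4.0],
    [0, 0, 0.15, 0, 4.0]
  ]
}}

```text
time: 7.3
position: [0.6274, 0.2277, 0.03]
tool_rot: [-0.011, 1.0, -0.0, -0.0]
ft_force: [0.1, 0.0, -4.3]
grip_width: 0.0502
```

{"op": "arm_command", "data": {
  "targets": [
    [0, 0, 0.05, 0, 4.0],
    [0, 0, 0.1, 0, 4.0],
    [0, 0, 0.1, 0, 4.0]
  ]
}}

```text
time: 7.68
position: [0.6275, 0.2277, 0.0296]
tool_rot: [-0.011, 1.0, -0.0, 0.0]
ft_force: [-0.2, -0.1, 0.3]
grip_width: 0.0502
```

Force has dropped to about 0, so the block rests on the tray floor. Release and lift.

{"op": "arm_command", "data": {
  "targets": [
    [0, 0, 0, 0, 5.2],
    [0, 0, 0, 0, 6.0],
    [0, 0, 0, 0, 7.5],
    [0, 0, -0.5, 0, 7.5],
    [0, 0, -2, 0, 7.5]
  ]
}}

```text
time: 8.3
position: [0.6267, 0.2276, 0.0489]
tool_rot: [-0.011, 1.0, -0.0, -0.001]
ft_force: [0.3, 0.2, 0.0]
grip_width: 0.0739
```

{"op": "arm_command", "data": {
  "targets": [
    [0, 0, -5, 0, 8],
    [0, 0, -11, 0, 8],
    [0, 0, -17, 0, 8],
    [0, 0, -17, 0, 8]
  ]
}}

```text
time: 8.8
position: [0.6315, 0.2286, 0.2273]
tool_rot: [-0.011, 1.0, 0.001, 0.008]
ft_force: [0.5, 0.2, 0.4]
grip_width: 0.0802
```

```bash
python3 - <<'E'
from h import *
from rig import robot
rel(robot,[.40,.10,.20],84)
p,d,K,E=snap(robot,"scene","s3"); crop(p,185,110,355,280,3.5,"pics/s3.png")
p,d,K,E=snap(robot,"wrist","w3"); cv2.imwrite("pics/w3.png",cv2.resize(p[:,:,::-1],(768,576)))
E
```

```text
t 8.8 pos [0.6315 0.2286 0.2273] psi 91.28 F [0.5 0.2 0.4] w 0.0802 -> d [ 23.47 -12.35   2.34] spin 0.127
```

View pics/s3.png

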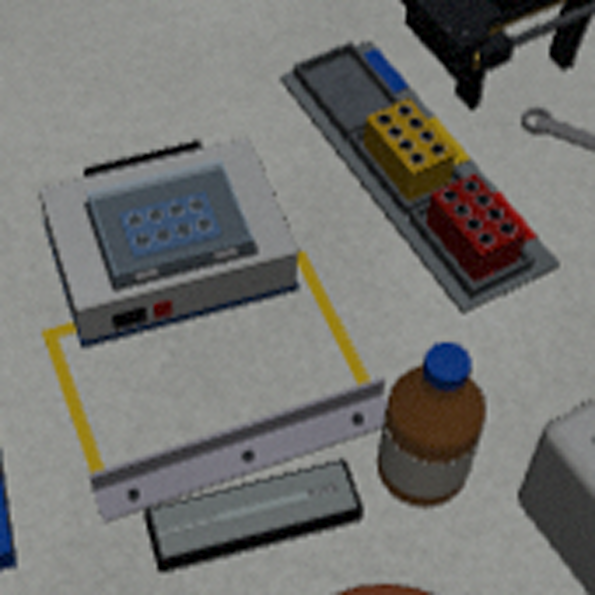

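View pics/w3.png

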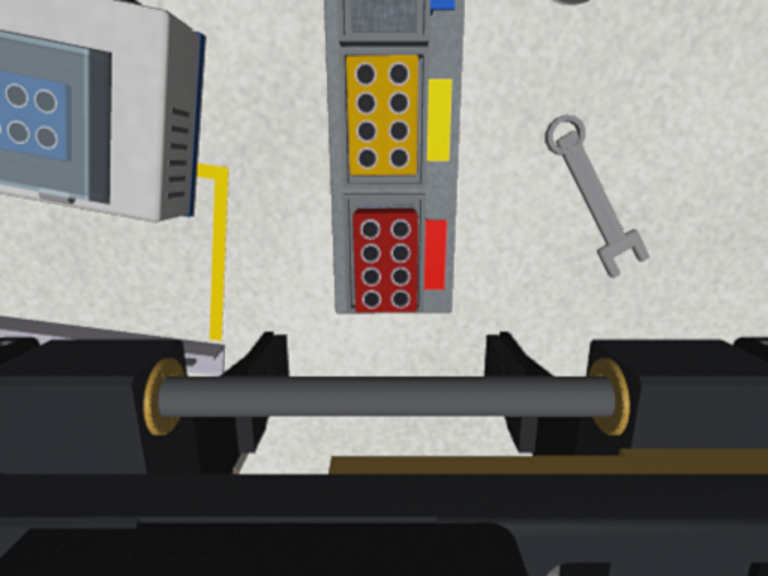

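The scene and wrist views show the red block lying flat inside the red-label tray (wrist 386,262), level with its yellow neighbour. Nothing else has moved. Next: close the fingers and go to the right front corner of the heater.

```bash
python3 - <<'E'
from h import *
from rig import robot
p,d,K,E=load("w3");S=load("s3")
uv=np.array([(370,229),(400,229),(370,253),(400,252),(371,276),(401,275),(372,299),(401,299)])/1.5-.3
us=np.array([(451,201),(474,187),(463,213),(484,198),(474,226),(496,212),(486,239),(509,226)])/3.5+[185,110]-.4
print(onz(K,E,uv,.057).mean(0),onz(S[2],S[3],us,.057).mean(0),tri([(K,E,uv.mean(0)),(S[2],S[3],us.mean(0))]))
rel(robot,[.409,-.090,.20],83.5)
E
```

```text
[0.62744716 0.2274177  0.057     ] [0.62875635 0.22983494 0.057     ] [0.62804014 0.22861456 0.05675555]
t 8.9 pos [0.6275 0.2278 0.2208] psi 91.28 F [-1.3 -0.2 -0.8] w 0.0798 -> d [ 22.56 -31.28   2.01] spin 0.136
```

{"op": "arm_command", "data": {
  "targets": [
    [22.5, -31.2, 0, 0.136, 0],
    [22.5, -31.2, 0, 0.136, 0],
    [22.5, -31.2, 0, 0.136, 0],
    [22.5, -31.2, 0, 0.136, 0],
    [22.5, -31.2, 0, 0.136, 0]
  ],
  "newtons": 20
}}

```text
time: 9.52
position: [0.4476, -0.0307, 0.2175]
tool_rot: [0.057, 0.998, 0.0, -0.002]
ft_force: [0.6, -1.1, 0.3]
grip_width: 0.0379
```

```bash
python3 - <<'E'
from h import *
from rig import robot
rel(robot,[.409,-.090,.20],83.5)
E
```

```text
t 9.525 pos [ 0.4476 -0.0307  0.2175] psi 83.52 F [ 0.6 -1.1  0.3] w 0.0379 -> d [ 3.16 -6.33  1.76] spin 0.0
```

{"op": "arm_command", "data": {
  "targets": [
    [3.5, -6.3, 0, 0, 0],
    [3.5, -6.3, 0, 0, 0],
    [3.5, -6.3, 4, 0, 0],
    [3.5, -6.3, 8, 0, 0]
  ]
}}

```text
time: 10.02
position: [0.4085, -0.088, 0.1378]
tool_rot: [0.057, 0.998, 0.0, 0.0]
ft_force: [-0.0, -0.5, -0.3]
grip_width: 0.0025
```

```bash
python3 - <<'E'
from h import *
from rig import robot
rel(robot,[.405,-.089,.032],83.5)
p,d,K,E=snap(robot,"wrist","w4"); cv2.imwrite("pics/w4.png",cv2.resize(p[:,:,::-1],(768,576)))
p,d,K,E=snap(robot,"scene","s4"); crop(p,170,80,340,240,3.5,"pics/s4.png")
E
```

```text
t 10.025 pos [ 0.4085 -0.088   0.1378] psi 83.45 F [-0.  -0.5 -0.3] w 0.0025 -> d [ 0.34 -0.15 10.58] spin -0.001
```

View pics/w4.png

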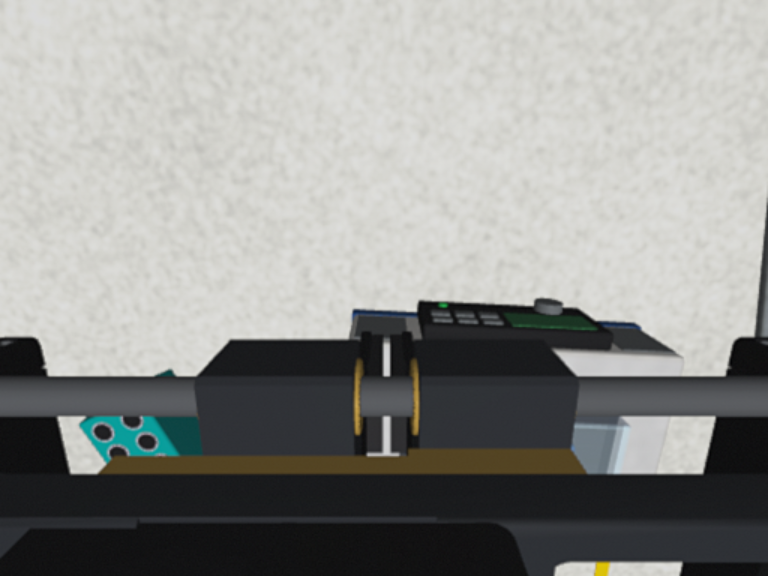

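View pics/s4.png

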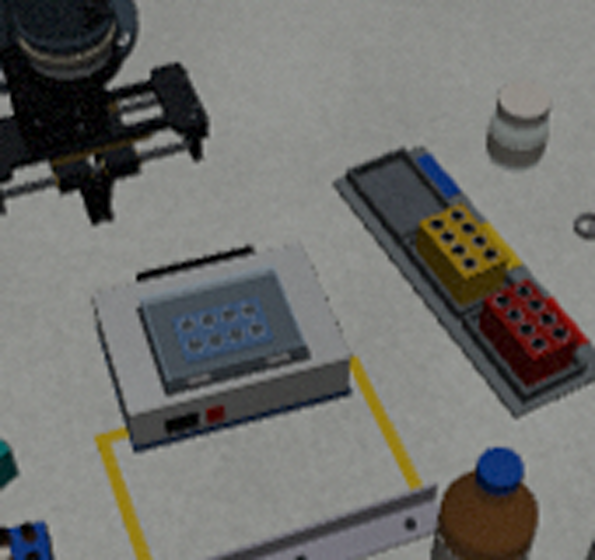

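```bash
python3 - <<'E'
from h import *
from rig import robot
p,d,K,E=load("w4")
print(onz(K,E,np.array([(361,316),(408,316),(420,303),(351,312)])/1.5-.3,.06))
rel(robot,[.405,-.089,.032],83.5)
E
```

```text
[[ 0.41561649 -0.10411158  0.06      ]
 [ 0.41877463 -0.0768584   0.06      ]
 [ 0.41167825 -0.06915174  0.06      ]
 [ 0.4125114  -0.10957448  0.06      ]]
t 10.125 pos [ 0.4053 -0.0862  0.1356] psi 83.49 F [-0.7  1.1 -0.3] w 0.0005 -> d [-0.1  -0.33 10.36] spin -0.0
```

{"op": "arm_command", "data": {
  "targets": [
    [0.1, -0.4, 5, 0, 0],
    [0.1, -0.4, 9, 0, 0],
    [0.1, -0.4, 10.4, 0, 0],
    [0.1, -0.4, 10.4, 0, 0]
  ]
}}

```text
time: 10.62
position: [0.407, -0.0916, 0.0346]
tool_rot: [0.056, 0.998, 0.0, -0.001]
ft_force: [0.1, -0.1, 0.4]
grip_width: 0.0005
```

{"op": "arm_command", "data": {
  "targets": [
    [-0.6, 0, 0, 0, 0],
    [-1.0, 0, 0, 0, 0],
    [-1.4, 0, 0, 0, 0],
    [-1.8, 0, 0, 0, 0]
  ]
}}

```text
time: 11.12
position: [0.4196, -0.0923, 0.0353]
tool_rot: [0.056, 0.998, 0.002, -0.006]
ft_force: [-12.9, -3.2, 4.9]
grip_width: 0.0003
```

```bash
python3 - <<'E'
from h import *
from rig import robot
rel(robot,[.44,-.093,.032],83.5)
E
```

```text
t 11.125 pos [ 0.4196 -0.0923  0.0353] psi 83.54 F [-12.9  -3.2   4.9] w 0.0003 -> d [-2.04  0.16  0.31] spin 0.001
```

{"op": "arm_command", "data": {
  "targets": [
    [-0.8, 0, 0.1, 0, 0],
    [-1.6, 0, 0.2, 0, 0],
    [-2.4, 0, 0.2, 0, 0],
    [-3.0, 0, 0.2, 0, 0]
  ]
}}

```text
time: 11.62
position: [0.4473, -0.0951, 0.033]
tool_rot: [0.056, 0.998, 0.002, -0.008]
ft_force: [-13.9, -3.2, 6.6]
grip_width: 0.0007
```

```bash
python3 - <<'E'
from h import *
from rig import robot
rel(robot,[.44,-.093,.032],83.5)
p,d,K,E=snap(robot,"top","t5"); crop(p,200,120,320,265,4,"pics/t5.png")
p,d,K,E=snap(robot,"scene","s5"); crop(p,180,100,320,230,4.5,"pics/s5.png")
E
```

```text
t 11.625 pos [ 0.4473 -0.0951  0.033 ] psi 83.6 F [-13.9  -3.2   6.6] w 0.0007 -> d [0.75 0.12 0.11] spin 0.002
```

View pics/t5.png

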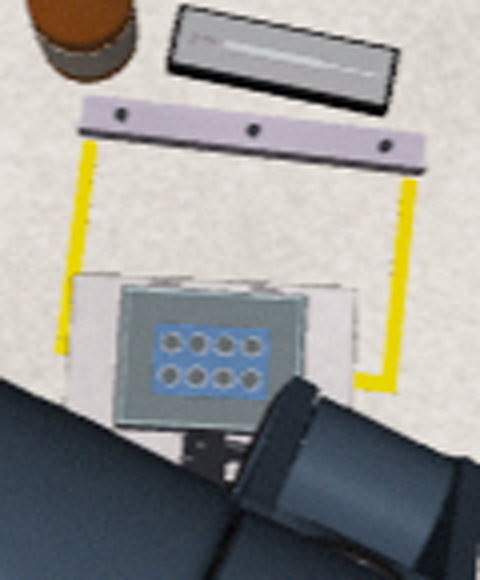

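View pics/s5.png

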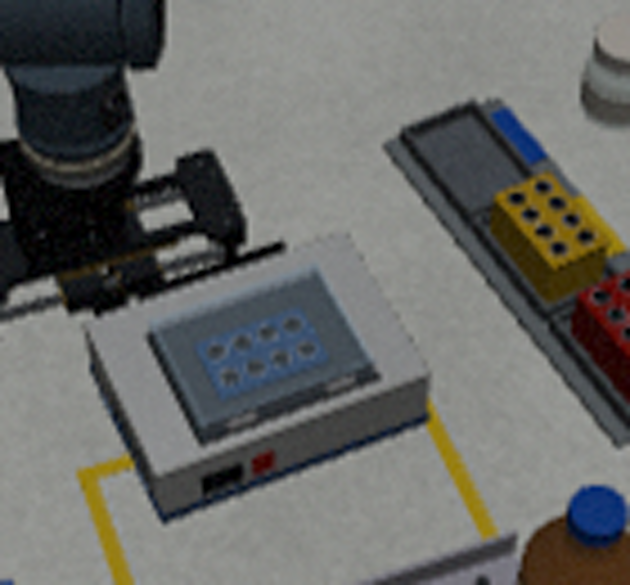

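```bash
cat >> h.py <<'E'
B0=np.array([.7052,-.053]); BY=-6.5  # bay origin, yaw
def bay(P):
    a=np.radians(BY); R=np.array([[np.cos(a),-np.sin(a)],[np.sin(a),np.cos(a)]]); return (np.asarray(P)[...,:2]-B0)@R
def heat(K,E,bl,br,z=.068):
    P=onz(K,E,[bl,br],z)[:,:2]; v=P[0]-P[1]; yaw=np.degrees(np.arctan2(v[1],v[0]))-90; a=np.radians(yaw)
    ex=np.array([np.cos(a),np.sin(a)]);ey=np.array([-ex[1],ex[0]]); c=P.mean(0)-.07*ex
    print("L",round(np.linalg.norm(v),4),"yaw rel bay",round(yaw-BY,2),"centre bay mm",np.round(bay(c)*1000,1),"back mid bay mm",np.round(bay(P.mean(0))*1000,1),
     "pushL world",np.round(c-.07*ex+.08*ey,4),"pushR",np.round(c-.07*ex-.08*ey,4),"yaw",round(yaw,1))
    return c,yaw
E
python3 - <<'E'
from h import *
p,d,K,E=load("t5"); f=lambda l:np.array(l)/4+[200,120]-.4
heat(K,E,f((75,273)),f((355,289)))
p,d,K,E=load("s5"); f=lambda l:np.array(l)/4.5+[180,100]-.4
heat(K,E,f((430,377)),f((155,474)))
# rail edges
for n in("t5","s3"):
    p,d,K,E=load(n)
    if n=="t5": P=onz(K,E,np.array([(79,129),(424,169)])/4+[200,120]-.4,.028)
    else: P=onz(K,E,np.array([(382,379),(95,477)])/3.5+[185,110]-.4,.028)
    v=P[0]-P[1];print(n,P,P.mean(0),np.degrees(np.arctan2(v[1],v[0]))-90,np.linalg.norm(v))
p,d,K,E=load("t5");print(pts(K,E,d,(np.array([(75,273),(355,289),(90,300),(345,305)])/4+[200,120]).astype(int)))
E
```

```text
L 0.1967 yaw rel bay 3.24 centre bay mm [-176.3   11.4] back mid bay mm [-106.4   15.4] pushL world [0.466  0.0622] pushR [ 0.4569 -0.0976] yaw -3.3
L 0.1961 yaw rel bay 2.39 centre bay mm [-171.9   11.9] back mid bay mm [-102.    14.8] pushL world [0.4717 0.063 ] pushR [ 0.4602 -0.0965] yaw -4.1
t5 [[ 0.71997956  0.07400145  0.028     ]
 [ 0.69037364 -0.17996844  0.028     ]] [ 0.7051766 -0.0529835  0.028    ] -6.649106337895944 0.2556896797431241
s3 [[ 0.723865    0.07384026  0.028     ]
 [ 0.69617865 -0.17909575  0.028     ]] [ 0.71002182 -0.05262774  0.028     ] -6.2467225412311365 0.25444677177224284
[[ 0.6160402   0.07864674  0.00298006]
 [ 0.60478174 -0.12978979 -0.00138708]
 [ 0.5866857   0.06213601  0.06772001]
 [ 0.58391499 -0.11711459  0.06799965]]
```

{"op": "arm_command", "data": {
  "targets": [
    [3, 0, 0, 0, 0],
    [4, 0, -2, 0, 0],
    [4, 5, -5, 0, 0],
    [4, 11, -5, 0, 0],
    [4, 16, -5, 0, 0]
  ]
}}

```text
time: 12.35
position: [0.434, 0.0675, 0.0841]
tool_rot: [0.057, 0.998, 0.0, 0.001]
ft_force: [1.0, 0.1, 0.6]
grip_width: 0.0003
```

```bash
python3 - <<'E'
from h import *
from rig import robot
rel(robot,[.433,.066,.033],85)
E
```

```text
t 12.35 pos [0.434  0.0675 0.0841] psi 83.45 F [1.  0.1 0.6] w 0.0003 -> d [ 0.1  -0.16  5.11] spin -0.027
```

{"op": "arm_command", "data": {
  "targets": [
    [0.1, -0.1, 3, 0, 0],
    [0.1, -0.1, 5.1, 0, 0],
    [0.1, -0.1, 5.1, 0, 0],
    [-0.8, -0.1, 5.1, 0, 0],
    [-1.6, -0.1, 5.1, 0, 0]
  ]
}}

```text
time: 12.98
position: [0.4507, 0.0626, 0.033]
tool_rot: [0.057, 0.998, -0.0, 0.002]
ft_force: [-0.7, 0.1, -0.3]
grip_width: 0.0006
```

{"op": "arm_command", "data": {
  "targets": [
    [-0.8, -0.05, 0, 0, 0],
    [-1.6, -0.1, 0, 0, 0],
    [-2.4, -0.15, 0.1, 0, 0],
    [-3.2, -0.2, 0.1, 0, 0],
    [-3.8, -0.25, 0.1, 0, 0]
  ]
}}

```text
time: 13.6
position: [0.4784, 0.058, 0.0305]
tool_rot: [0.057, 0.998, 0.001, -0.008]
ft_force: [-10.6, 5.6, 4.6]
grip_width: 0.0009
```

```bash
python3 - <<'E'
from h import *
from rig import robot
rel(robot,[.433,.066,.033],85)
p,d,K,E=snap(robot,"top","t6"); crop(p,200,120,320,265,4,"pics/t6.png")
p,d,K,E=snap(robot,"scene","s6"); crop(p,180,100,320,230,4.5,"pics/s6.png")
E
```

```text
t 13.6 pos [0.4784 0.058  0.0305] psi 83.44 F [-10.6   5.6   4.6] w 0.0009 -> d [ 4.6   0.27 -0.17] spin -0.027
```

View pics/t6.png

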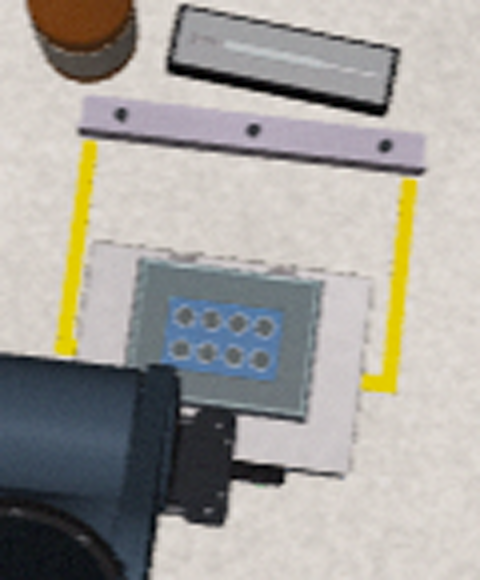

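View pics/s6.png

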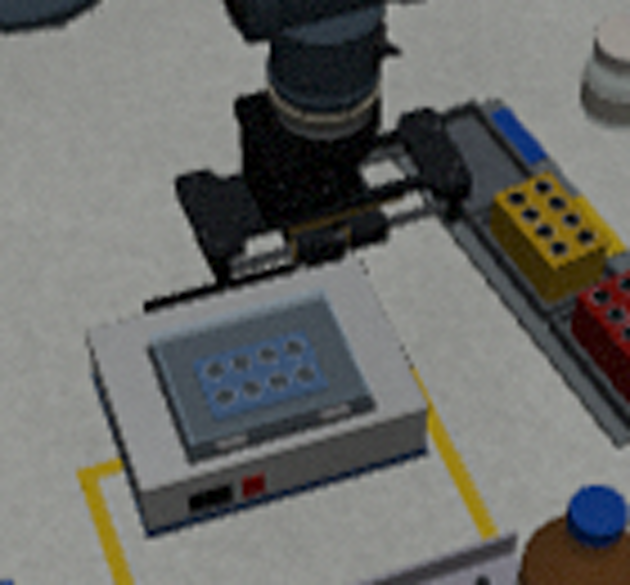

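```bash
python3 - <<'E'
from h import *
p,d,K,E=load("t6"); f=lambda l:np.array(l)/4+[200,120]-.4
heat(K,E,f((96,241)),f((374,276)))
p,d,K,E=load("s6"); f=lambda l:np.array(l)/4.5+[180,100]-.4
heat(K,E,f((426,407)),f((142,489)))
E
```

```text
L 0.197 yaw rel bay -0.71 centre bay mm [-158.9    4.2] back mid bay mm [-88.9   3.3] pushL world [0.4884 0.0573] pushR [ 0.4683 -0.1014] yaw -7.2
L 0.1952 yaw rel bay -1.66 centre bay mm [-157.     5.1] back mid bay mm [-87.1   3.1] pushL world [0.4918 0.059 ] pushR [ 0.4691 -0.0994] yaw -8.2
```

{"op": "arm_command", "data": {
  "targets": [
    [-0.8, 0, -0.1, 0, 0],
    [-1.6, 0, -0.2, 0, 0],
    [-2.4, 0, -0.2, 0, 0],
    [-3.0, 0, -0.2, 0, 0],
    [-3.2, 0, -0.2, 0, 0]
  ]
}}

```text
time: 14.32
position: [0.5123, 0.0539, 0.032]
tool_rot: [0.057, 0.998, 0.001, -0.007]
ft_force: [-7.6, 3.5, -0.6]
grip_width: 0.0006
```

```bash
python3 - <<'E'
from h import *
from rig import robot
rel(robot,[.44,-.10,.033],83.5)
p,d,K,E=snap(robot,"top","t7"); crop(p,200,120,320,265,4,"pics/t7.png")
E
```

```text
t 14.325 pos [0.5123 0.0539 0.032 ] psi 83.44 F [-7.6  3.5 -0.6] w 0.0006 -> d [  5.42 -16.11  -0.04] spin -0.001
```

View pics/t7.png

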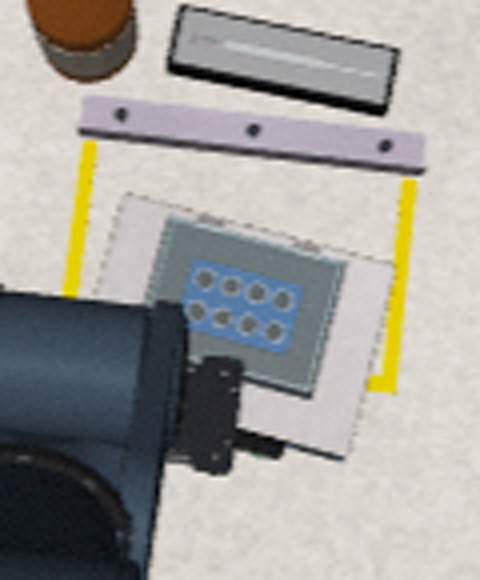

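```bash
python3 - <<'E'
from h import *
p,d,K,E=load("t7"); f=lambda l:np.array(l)/4+[200,120]-.4
heat(K,E,f((127,194)),f((395,261)))
E
```

```text
L 0.1948 yaw rel bay -7.69 centre bay mm [-134.1   -3. ] back mid bay mm [-64.8 -12.3] pushL world [0.5233 0.054 ] pushR [ 0.4841 -0.1012] yaw -14.2
```

{"op": "arm_command", "data": {
  "targets": [
    [4, 0, 0, 0, 0],
    [7, 0, -3, 0, 0],
    [7, -5, -5, 0, 0],
    [6.5, -11, -5, 0, 0],
    [6, -16, -5, 0.05, 0]
  ]
}}

```text
time: 15.0
position: [0.4412, -0.102, 0.084]
tool_rot: [0.083, 0.997, -0.001, 0.001]
ft_force: [0.7, 0.8, -0.4]
grip_width: 0.0006
```

```bash
python3 - <<'E'
from h import *
from rig import robot
rel(robot,[.45,-.099,.032],80)
E
```

```text
t 15.0 pos [ 0.4412 -0.102   0.084 ] psi 80.52 F [ 0.7  0.8 -0.4] w 0.0006 -> d [-0.81  0.44  5.2 ] spin 0.009
```

{"op": "arm_command", "data": {
  "targets": [
    [0, 0.2, 3, 0, 0],
    [0, 0.2, 5.2, 0, 0],
    [0, 0.2, 5.2, 0, 0],
    [-1, 0.2, 5.2, 0, 0],
    [-2, 0.2, 5.2, 0, 0]
  ]
}}

```text
time: 15.62
position: [0.4622, -0.1013, 0.032]
tool_rot: [0.082, 0.997, -0.001, 0.001]
ft_force: [0.4, -0.1, 0.2]
grip_width: 0.0002
```

{"op": "arm_command", "data": {
  "targets": [
    [-1, 0, 0, 0, 0],
    [-2, 0, 0, 0, 0],
    [-3, 0, 0, 0, 0],
    [-4, 0, 0, 0, 0],
    [-4.6, 0, 0, 0, 0]
  ]
}}

```text
time: 16.25
position: [0.5002, -0.1067, 0.0307]
tool_rot: [0.081, 0.997, 0.001, -0.006]
ft_force: [-12.7, -2.4, 5.3]
grip_width: 0.0007
```

```bash
python3 - <<'E'
from h import *
from rig import robot
rel(robot,[.44,-.10,.033],83.5)
p,d,K,E=snap(robot,"top","t8"); crop(p,200,120,320,265,4,"pics/t8.png")
p,d,K,E=snap(robot,"scene","s8"); crop(p,180,100,320,230,4.5,"pics/s8.png")
E
```

```text
t 16.25 pos [ 0.5002 -0.1067  0.0307] psi 80.73 F [-12.7  -2.4   5.3] w 0.0007 -> d [ 6.05 -0.31 -0.15] spin -0.048
```

View pics/t8.png

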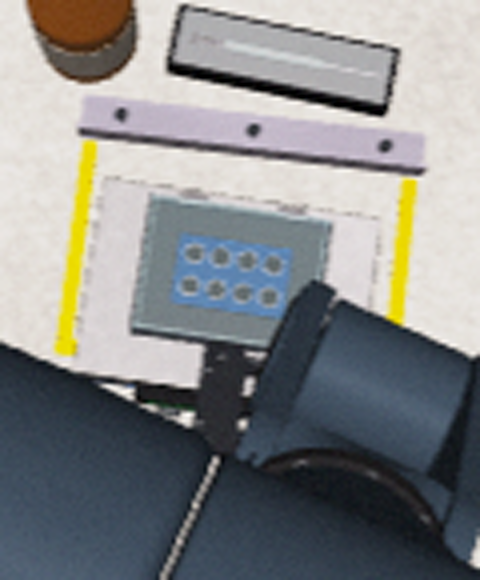

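View pics/s8.png

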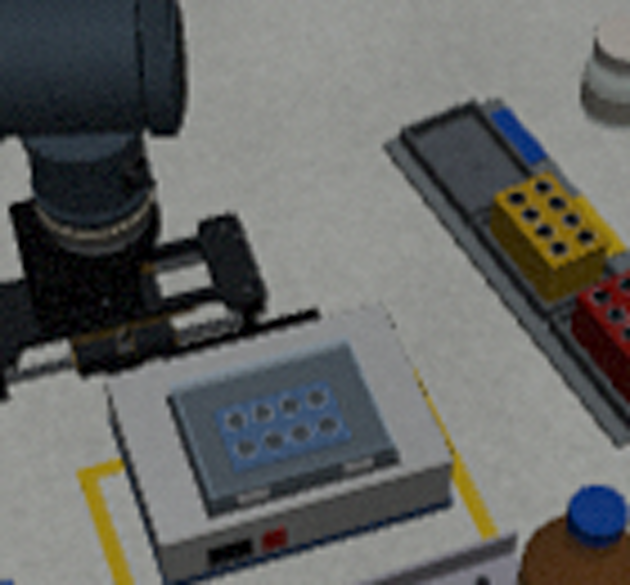

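```bash
python3 - <<'E'
from h import *
p,d,K,E=load("t8"); f=lambda l:np.array(l)/4+[200,120]-.4
heat(K,E,f((106,177)),f((382,217)))
p,d,K,E=load("s8"); f=lambda l:np.array(l)/4.5+[180,100]-.4
heat(K,E,f((452,463)),f((161,543)))
E
```

```text
L 0.1972 yaw rel bay -1.81 centre bay mm [-114.4    4.1] back mid bay mm [-44.4   1.9] pushL world [0.5343 0.0533] pushR [ 0.5112 -0.105 ] yaw -8.3
L 0.1948 yaw rel bay -2.95 centre bay mm [-112.1    5.5] back mid bay mm [-42.2   1.9] pushL world [0.5385 0.0556] pushR [ 0.5122 -0.1023] yaw -9.5
```

{"op": "arm_command", "data": {
  "targets": [
    [-0.9, -0.05, -0.1, 0, 0],
    [-1.8, -0.1, -0.2, 0, 0],
    [-2.7, -0.1, -0.2, 0, 0],
    [-3.4, -0.1, -0.2, 0, 0],
    [-3.8, -0.1, -0.2, 0, 0]
  ]
}}

```text
time: 16.98
position: [0.5384, -0.1141, 0.032]
tool_rot: [0.081, 0.997, 0.001, -0.006]
ft_force: [-7.7, -1.8, -0.9]
grip_width: 0.0002
```

```bash
python3 - <<'E'
from h import *
from rig import robot
rel(robot,[.44,-.10,.033],83.5)
p,d,K,E=snap(robot,"top","t9"); crop(p,200,120,320,265,4,"pics/t9.png")
p,d,K,E=snap(robot,"scene","s9"); crop(p,180,110,320,240,4.5,"pics/s9.png")
E
```

```text
t 16.975 pos [ 0.5384 -0.1141  0.032 ] psi 80.73 F [-7.7 -1.8 -0.9] w 0.0002 -> d [ 9.94 -0.2   0.02] spin -0.048
```

View pics/t9.png

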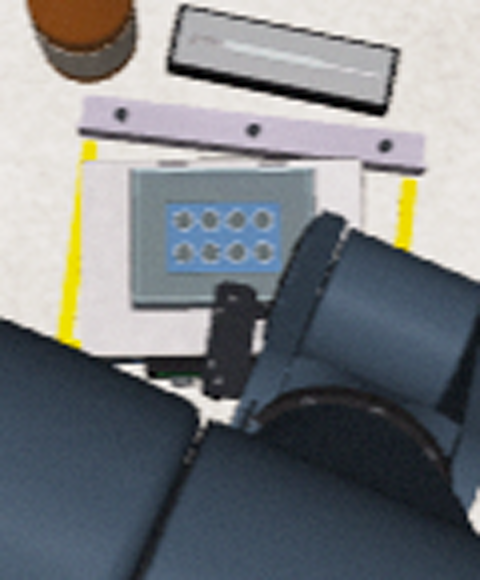

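View pics/s9.png

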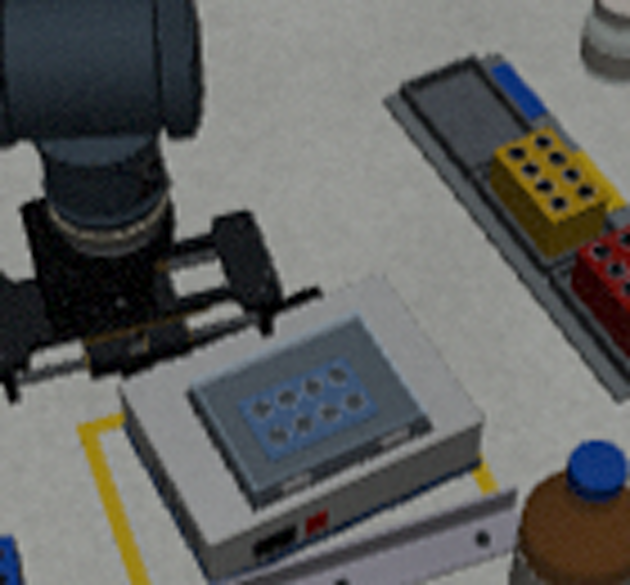

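```bash
python3 - <<'E'
from h import *
p,d,K,E=load("t9"); f=lambda l:np.array(l)/4+[200,120]-.4
heat(K,E,f((81,162)),f((363,159)))
p,d,K,E=load("s9"); f=lambda l:np.array(l)/4.5+[180,110]-.4
heat(K,E,f((483,418)),f((206,541)))
E
```

```text
L 0.2001 yaw rel bay 7.23 centre bay mm [-89.4  11.3] back mid bay mm [-20.   20.1] pushL world [0.5466 0.0474] pushR [ 0.5487 -0.1126] yaw 0.7
L 0.198 yaw rel bay 6.41 centre bay mm [-88.5  11.7] back mid bay mm [-19.   19.6] pushL world [0.5487 0.0488] pushR [ 0.5485 -0.1112] yaw -0.1
```

{"op": "arm_command", "data": {
  "targets": [
    [3, 0, 0, 0, 0],
    [5, 1, -3, 0, 0],
    [5, 6, -5, -0.05, 0],
    [5, 11, -5, -0.08, 0],
    [5, 16.5, -5, -0.08, 0]
  ]
}}

```text
time: 17.7
position: [0.522, 0.0567, 0.0841]
tool_rot: [0.042, 0.999, -0.0, 0.001]
ft_force: [1.0, -1.2, 0.1]
grip_width: 0.0003
```

```bash
python3 - <<'E'
from h import *
from rig import robot
rel(robot,[.513,.051,.033],85)
E
```

```text
t 17.7 pos [0.522  0.0567 0.0841] psi 85.16 F [ 1.  -1.2  0.1] w 0.0003 -> d [ 0.87 -0.65  5.11] spin 0.003
```

{"op": "arm_command", "data": {
  "targets": [
    [0.8, -0.5, 3, 0, 0],
    [0.8, -0.5, 5.1, 0, 0],
    [0.8, -0.5, 5.1, 0, 0],
    [0, -0.5, 5.1, 0, 0],
    [-0.8, -0.5, 5.1, 0, 0]
  ]
}}

```text
time: 18.32
position: [0.5301, 0.0494, 0.0331]
tool_rot: [0.042, 0.999, -0.0, 0.001]
ft_force: [0.1, -0.4, 0.8]
grip_width: 0.0005
```

{"op": "arm_command", "data": {
  "targets": [
    [-0.8, 0, 0, 0, 0],
    [-1.6, 0, 0, 0, 0],
    [-2.4, 0, 0, 0, 0],
    [-3.0, 0, 0, 0, 0],
    [-3.0, 0, 0, 0, 0]
  ]
}}

```text
time: 18.95
position: [0.5512, 0.0493, 0.0314]
tool_rot: [0.042, 0.999, 0.001, -0.008]
ft_force: [-9.3, 4.4, 5.5]
grip_width: 0.0004
```

```bash
python3 - <<'E'
from h import *
from rig import robot
rel(robot,[.513,.051,.033],85)
p,d,K,E=snap(robot,"top","t10"); crop(p,200,120,320,265,4,"pics/t10.png")
p,d,K,E=snap(robot,"scene","s10"); crop(p,180,110,320,240,4.5,"pics/s10.png")
E
```

```text
t 18.95 pos [0.5512 0.0493 0.0314] psi 85.22 F [-9.3  4.4  5.5] w 0.0004 -> d [ 3.82 -0.15 -0.1 ] spin 0.004
```

View pics/t10.png

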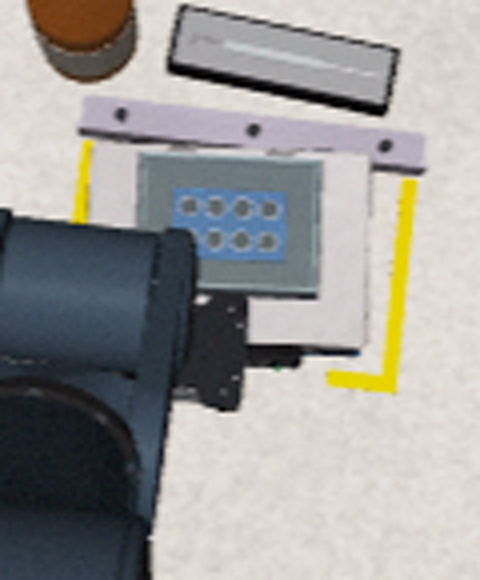

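View pics/s10.png

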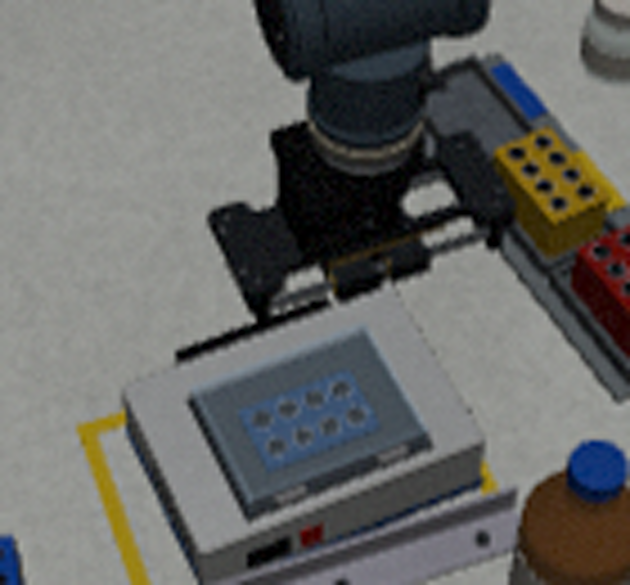

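```bash
python3 - <<'E'
from h import *
p,d,K,E=load("t10"); f=lambda l:np.array(l)/4+[200,120]-.4
heat(K,E,f((90,141)),f((371,155)))
p,d,K,E=load("s10"); f=lambda l:np.array(l)/4.5+[180,110]-.4
heat(K,E,f((483,438)),f((200,555)))
E
```

```text
L 0.1999 yaw rel bay 3.7 centre bay mm [-80.1  10.7] back mid bay mm [-10.3  15.2] pushL world [0.5608 0.05  ] pushR [ 0.553  -0.1098] yaw -2.8
L 0.1977 yaw rel bay 4.64 centre bay mm [-77.7   7.5] back mid bay mm [-7.9 13.1] pushL world [0.5615 0.0455] pushR [ 0.5563 -0.1144] yaw -1.9
```

{"op": "arm_command", "data": {
  "targets": [
    [-0.6, 0, -0.1, 0, 0],
    [-1.0, -0.05, -0.1, 0, 0],
    [-1.3, -0.1, -0.1, 0, 0],
    [-1.6, -0.1, -0.1, 0, 0]
  ]
}}

```text
time: 19.55
position: [0.5615, 0.0486, 0.0319]
tool_rot: [0.042, 0.999, 0.002, -0.013]
ft_force: [-16.1, 10.3, 10.2]
grip_width: 0.0005
```

{"op": "arm_command", "data": {
  "targets": [
    [-0.3, 0, 0, 0, 0],
    [-0.5, 0, 0, 0, 0]
  ]
}}

```text
time: 19.8
position: [0.5657, 0.0489, 0.0318]
tool_rot: [0.042, 0.999, 0.003, -0.014]
ft_force: [-19.0, 11.0, 12.5]
grip_width: 0.0005
```

```bash
python3 - <<'E'
from h import *
from rig import robot
rel(robot,[.513,.051,.033],85)
p,d,K,E=snap(robot,"top","t11"); crop(p,200,120,320,265,4,"pics/t11.png")
p,d,K,E=snap(robot,"scene","s11"); crop(p,180,110,320,240,4.5,"pics/s11.png")
E
```

```text
t 19.8 pos [0.5657 0.0489 0.0318] psi 85.14 F [-19.   11.   12.5] w 0.0005 -> d [ 5.27 -0.24  0.03] spin 0.002
```

View pics/t11.png

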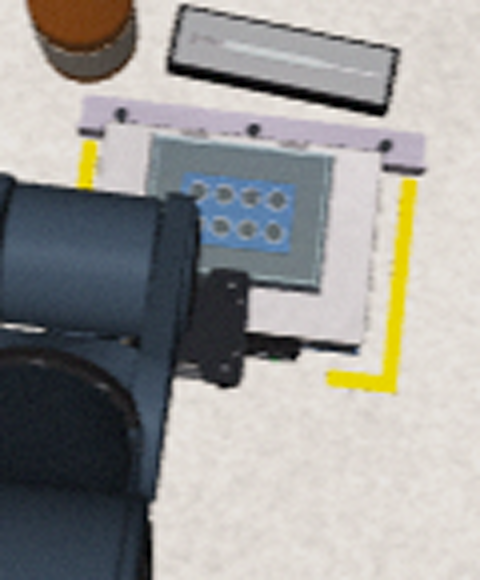

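View pics/s11.png

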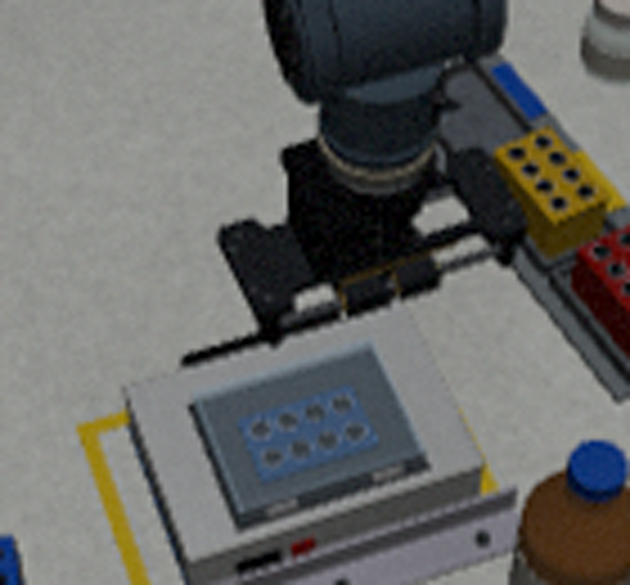

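```bash
python3 - <<'E'
from h import *
p,d,K,E=load("t11"); f=lambda l:np.array(l)/4+[200,120]-.4
heat(K,E,f((106,122)),f((380,153)))
p,d,K,E=load("s11"); f=lambda l:np.array(l)/4.5+[180,110]-.4
heat(K,E,f((483,468)),f((190,563)))
for n in("w11",): pass
E
```

```text
L 0.1961 yaw rel bay 0.01 centre bay mm [-71.7   7.3] back mid bay mm [-1.7  7.3] pushL world [0.5743 0.0497] pushR [ 0.5562 -0.1093] yaw -6.5
L 0.1953 yaw rel bay -0.49 centre bay mm [-66.    5.4] back mid bay mm [4.  4.8] pushL world [0.5805 0.0478] pushR [ 0.561 -0.111] yaw -7.0
```

{"op": "arm_command", "data": {
  "targets": [
    [-0.2, 0, -0.1, 0, 0],
    [-0.3, 0, -0.1, 0, 0]
  ]
}}

```text
time: 20.15
position: [0.566, 0.0489, 0.0319]
tool_rot: [0.042, 0.999, 0.003, -0.017]
ft_force: [-21.9, 9.9, 9.1]
grip_width: 0.0002
```

The left corner now gives 0.3 mm for a 3 mm command, so it's against the rail. Now the right corner.

{"op": "arm_command", "data": {
  "targets": [
    [3, 0, 0, 0, 0],
    [6, 0, -3, 0, 0],
    [6, -5, -5, 0, 0],
    [6, -11, -5, 0.02, 0],
    [5.6, -16, -5, 0.03, 0]
  ]
}}

```text
time: 20.78
position: [0.5133, -0.1127, 0.085]
tool_rot: [0.057, 0.998, -0.0, 0.001]
ft_force: [0.1, 0.6, -0.0]
grip_width: 0.0005
```

```bash
python3 - <<'E'
from h import *
from rig import robot
rel(robot,[.520,-.107,.033],83.5)
E
```

```text
t 20.775 pos [ 0.5133 -0.1127  0.085 ] psi 83.45 F [ 0.1  0.6 -0. ] w 0.0005 -> d [-0.59  0.64  5.2 ] spin -0.001
```

{"op": "arm_command", "data": {
  "targets": [
    [0, 0.5, 3, 0, 0],
    [0, 0.5, 5.2, 0, 0],
    [0, 0.5, 5.2, 0, 0],
    [-1, 0.5, 5.2, 0, 0],
    [-2, 0.5, 5.2, 0, 0]
  ]
}}

```text
time: 21.4
position: [0.5352, -0.1082, 0.0332]
tool_rot: [0.057, 0.998, -0.001, 0.001]
ft_force: [0.4, 0.0, -0.0]
grip_width: 0.0005
```

{"op": "arm_command", "data": {
  "targets": [
    [-0.7, 0, 0, 0, 0],
    [-1.1, 0, 0, 0, 0],
    [-1.4, 0, 0, 0, 0]
  ]
}}

```text
time: 21.78
position: [0.5473, -0.1093, 0.0322]
tool_rot: [0.057, 0.998, -0.0, -0.0]
ft_force: [-0.4, 0.3, -1.0]
grip_width: 0.0007
```

{"op": "arm_command", "data": {
  "targets": [
    [-0.2, 0, -0.05, 0, 0],
    [-0.4, 0, -0.1, 0, 0]
  ]
}}

```text
time: 22.02
position: [0.5479, -0.1093, 0.0324]
tool_rot: [0.057, 0.998, 0.001, -0.003]
ft_force: [-7.3, -2.1, -0.3]
grip_width: 0.0007
```

{"op": "arm_command", "data": {
  "targets": [
    [-0.3, 0, 0, 0, 0],
    [-0.6, 0, 0, 0, 0]
  ]
}}

```text
time: 22.28
position: [0.5477, -0.1091, 0.0323]
tool_rot: [0.056, 0.998, 0.002, -0.01]
ft_force: [-19.0, -5.0, 11.4]
grip_width: 0.0006
```

{"op": "arm_command", "data": {
  "targets": [
    [-0.2, 0, -0.1, 0, 0],
    [-0.4, 0, -0.1, 0, 0]
  ]
}}

```text
time: 22.52
position: [0.5475, -0.1089, 0.0324]
tool_rot: [0.056, 0.998, 0.002, -0.014]
ft_force: [-24.1, -6.4, 11.0]
grip_width: 0.0006
```

{"op": "arm_command", "data": {
  "targets": [
    [3, 0, 0, 0, 0],
    [6, 0, -2, 0, 0],
    [8, 2, -8, 0, 0],
    [9, 8, -14, 0, 0],
    [10, 14, -18, 0, 0]
  ]
}}

```text
time: 23.15
position: [0.4798, 0.011, 0.1946]
tool_rot: [0.058, 0.998, -0.0, 0.002]
ft_force: [0.8, -0.8, -0.8]
grip_width: 0.0006
```

{"op": "arm_command", "data": {
  "targets": [
    [6, 5, 0, 0, 0],
    [8, 11, 0, 0, 0],
    [10, 17, 0, 0, 0],
    [12, 23, 0, 0, 0],
    [14, 29, 0, 0, 0]
  ]
}}

```text
time: 23.78
position: [0.3761, 0.3004, 0.1929]
tool_rot: [0.057, 0.998, 0.001, 0.001]
ft_force: [1.3, 0.1, 0.1]
grip_width: 0.0007
```

```bash
python3 - <<'E'
from h import *
from rig import robot
rel(robot,[.513,.051,.033],85)
p,d,K,E=snap(robot,"top","t12"); crop(p,140,120,320,255,4,"pics/t12.png")
p,d,K,E=snap(robot,"scene","s12"); crop(p,180,110,350,240,4.5,"pics/s12.png")
E
```

```text
t 23.775 pos [0.3761 0.3004 0.1929] psi 83.47 F [1.3 0.1 0.1] w 0.0007 -> d [-16.41 -23.24  15.99] spin -0.027
```

View pics/t12.png

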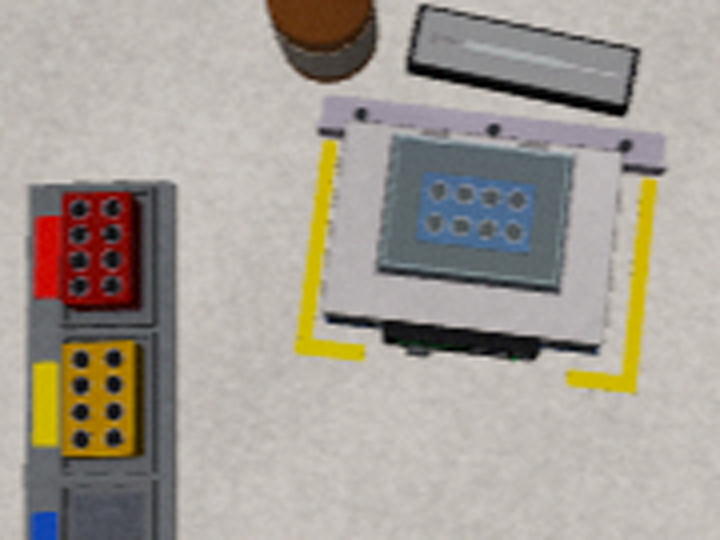

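View pics/s12.png

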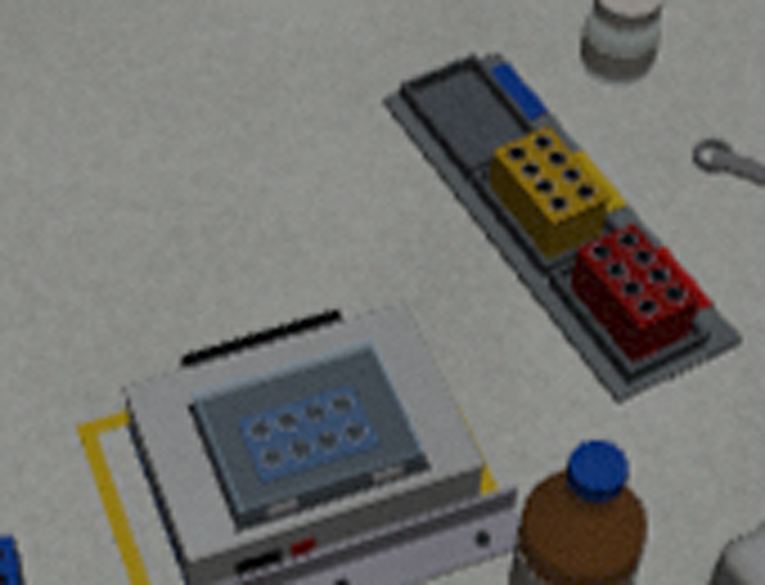

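```bash
python3 - <<'E'
from h import *
p,d,K,E=load("t12"); f=lambda l:np.array(l)/4+[140,120]-.4
heat(K,E,f((345,122)),f((620,152)))
P=onz(K,E,f([(323,317),(601,346)]),.068);v=P[0]-P[1];print("front",bay(P)*1000,np.degrees(np.arctan2(v[1],v[0]))-90-BY,np.linalg.norm(v))
R=onz(K,E,f([(320,129),(664,169)]),.028);v=R[0]-R[1];print("rail yaw",np.degrees(np.arctan2(v[1],v[0]))-90,bay(R)*1000)
p,d,K,E=load("s12"); f=lambda l:np.array(l)/4.5+[180,110]-.4
heat(K,E,f((483,468)),f((190,562)))
E
```

```text
L 0.1967 yaw rel bay 0.25 centre bay mm [-71.3   7.4] back mid bay mm [-1.3  7.7] pushL world [0.5743 0.0495] pushR [ 0.5568 -0.1095] yaw -6.3
front [[-142.1038266   104.18903432]
 [-140.31609068  -90.98731346]] 0.5247913474843102 0.19518453508264844
rail yaw -6.668604138206419 [[   0.39244945  127.12763427]
 [  -0.3578178  -127.83065707]]
L 0.1951 yaw rel bay -0.68 centre bay mm [-66.3   5.8] back mid bay mm [3.7 4.9] pushL world [0.5805 0.0484] pushR [ 0.5605 -0.1104] yaw -7.2
```

Yaw is within about 0.5°, y is about +7 mm, and the back is at the rail within the calibration error. One gentle re-press on the left corner will confirm it's flush.

```bash
python3 - <<'E'
from h import *
from rig import robot
rel(robot,[.535,.053,.0835],83.5)
E
```

```text
t 23.875 pos [0.375  0.3037 0.1929] psi 83.92 F [-0.3 -0.6 -0.6] w 0.0002 -> d [-18.55 -23.27  10.89] spin 0.007
```

{"op": "arm_command", "data": {
  "targets": [
    [-4, -6, 0, 0, 0],
    [-8, -12, 0, 0, 0],
    [-12, -17, 0, 0, 0],
    [-16, -22, 3, 0, 0],
    [-18.5, -23.2, 8, 0, 0]
  ]
}}

```text
time: 24.5
position: [0.5297, 0.0506, 0.1261]
tool_rot: [0.058, 0.998, -0.0, 0.004]
ft_force: [0.8, 1.3, 0.4]
grip_width: 0.0005
```

```bash
python3 - <<'E'
from h import *
from rig import robot
rel(robot,[.535,.051,.033],83.5)
E
```

```text
t 24.5 pos [0.5297 0.0506 0.1261] psi 83.3 F [0.8 1.3 0.4] w 0.0005 -> d [-0.45  0.1   9.32] spin -0.004
```

{"op": "arm_command", "data": {
  "targets": [
    [0, 0, 4, 0, 0],
    [0, 0, 8, 0, 0],
    [0, 0, 8.8, 0, 0],
    [0, 0, 8.8, 0, 0],
    [-1, 0, 8.8, 0, 0]
  ]
}}

```text
time: 25.12
position: [0.5367, 0.0532, 0.0383]
tool_rot: [0.057, 0.998, -0.0, 0.001]
ft_force: [-0.7, -0.5, -0.8]
grip_width: 0.0004
```

```bash
python3 - <<'E'
from h import *
from rig import robot
rel(robot,[.566,.051,.033],83.5)
E
```

```text
t 25.125 pos [0.5367 0.0532 0.0383] psi 83.5 F [-0.7 -0.5 -0.8] w 0.0004 -> d [-2.93  0.11  0.53] spin 0.0
```

{"op": "arm_command", "data": {
  "targets": [
    [-0.8, 0, 0.4, 0, 0],
    [-1.6, 0, 0.4, 0, 0],
    [-2.2, 0, 0.4, 0, 0],
    [-2.6, 0, 0.4, 0, 0]
  ]
}}

```text
time: 25.62
position: [0.5624, 0.0502, 0.0328]
tool_rot: [0.057, 0.998, -0.0, 0.0]
ft_force: [0.1, -0.5, -0.1]
grip_width: 0.0004
```

{"op": "arm_command", "data": {
  "targets": [
    [-0.3, 0, 0, 0, 0],
    [-0.6, 0, 0, 0, 0],
    [-0.9, 0, 0, 0, 0]
  ]
}}

```text
time: 26.0
position: [0.5669, 0.0497, 0.0323]
tool_rot: [0.057, 0.998, 0.0, -0.005]
ft_force: [-8.3, 1.3, 6.0]
grip_width: 0.0006
```

{"op": "arm_command", "data": {
  "targets": [
    [-0.2, 0, -0.05, 0, 0],
    [-0.4, 0, -0.1, 0, 0]
  ]
}}

```text
time: 26.25
position: [0.5667, 0.0498, 0.0324]
tool_rot: [0.057, 0.998, 0.0, -0.009]
ft_force: [-12.6, -0.1, 4.4]
grip_width: 0.0005
```

{"op": "arm_command", "data": {
  "targets": [
    [-0.3, 0, 0, 0, 0],
    [-0.6, 0, 0, 0, 0]
  ]
}}

```text
time: 26.5
position: [0.5664, 0.0498, 0.0325]
tool_rot: [0.056, 0.998, 0.0, -0.015]
ft_force: [-24.1, 0.4, 17.3]
grip_width: 0.0005
```

{"op": "arm_command", "data": {
  "targets": [
    [3, 0, 0, 0, 0],
    [6, 0, -2, 0, 0],
    [8, 4, -8, 0, 0],
    [9, 10, -14, 0, 0],
    [10, 15, -18, 0, 0]
  ]
}}

```text
time: 27.12
position: [0.5011, 0.1815, 0.1914]
tool_rot: [0.057, 0.998, 0.0, 0.001]
ft_force: [1.0, 0.2, -0.5]
grip_width: 0.0004
```

{"op": "arm_command", "data": {
  "targets": [
    [4, 4, 0, 0, 0],
    [6, 9, 0, 0, 0],
    [8, 12, 0, 0, 0],
    [8, 12, 0, 0, 0]
  ]
}}

```text
time: 27.62
position: [0.4337, 0.3108, 0.1896]
tool_rot: [0.055, 0.999, 0.0, 0.0]
ft_force: [0.0, -0.6, -1.2]
grip_width: 0.0003
```

```bash
python3 - <<'E'
from h import *
from rig import robot
rel(robot,[.513,.051,.033],85)
p,d,K,E=snap(robot,"top","t13"); cv2.imwrite("pics/t13.png",cv2.resize(p[:,:,::-1],(768,576)))
f=lambda l:np.array(l)/4+[140,120]-.4
a=load("top0")[0].astype(int); 
a2=load("t12")[0].astype(int); print("diff vs t12 in heater roi",np.abs(a2-p)[135:215,215:305].max(2).mean(), np.abs(a2-p)[250:300,350:420].max(2).mean())
crop(p,210,130,310,220,6,"pics/t13c.png")
E
```

```text
t 27.625 pos [0.4337 0.3108 0.1896] psi 83.73 F [ 0.  -0.6 -1.2] w 0.0003 -> d [-10.72 -24.96  15.65] spin -0.022
diff vs t12 in heater roi 3.148888888888889 3.014
```

View pics/t13.png

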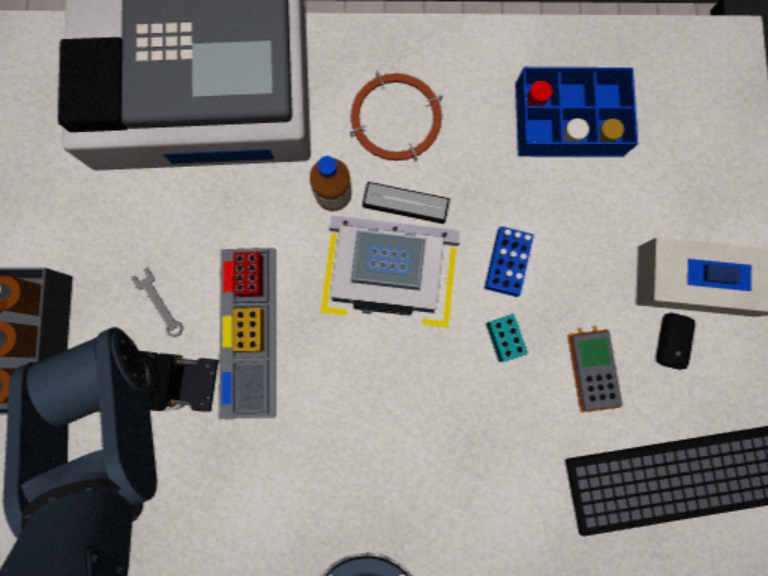

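View pics/t13c.png

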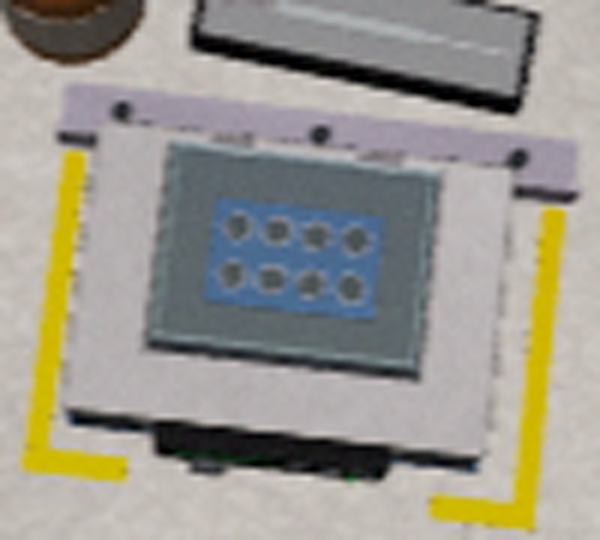

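The final view shows the heater (384,265) against the rail and between both tapes, the red block in the red-label tray (247,273), and every bystander at its starting pixels. The arm is clear, so I'm handing in.

```bash
python3 - <<'E'
from rig import robot
print(robot.hand_in()); print(robot.get_obs()["time"])
E
```

```text
the job is handed in; nothing more can be done
None
the job is handed in; nothing more can be done
```

The red block is seated in the red-label tray and the heater is parked in its bay. I handed the job in at about 28 s of the 64 s allowed.

- **Red block:** I gripped it across its 50 mm width and lowered it until the wrist force fell to zero, then released it. Its top then measured 56.8 mm above the bench, against 57 mm expected for a block lying flat in the tray.
- **Heater:** I walked it home with pushes by turns on the two front corners, off the panel and hood and without lifting. Between pushes it measured at most about 8° out of square.
- **Rail and tape:** At the end, each corner held about 24 N without moving. It sat within about 0.7° of square and about 6–7 mm left of centre, against the 15 mm allowed, with both sides inside the tape.
- **Disagreement:** Taken singly, the two cameras put the heater's back at −1.3 mm (top) and +3.7 mm (scene) from the rail face. The scene camera also measured the rail itself about 5 mm further off. I relied on the push forces for the flush fit.
- **Everything else:** In the last top view, the bystanders, the turquoise look-alike and the other trays looked unmoved, and the arm was touching nothing.

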